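Pack the seasoning caddy

ROBOT

A 7-joint arm with a two-finger parallel gripper is mounted at the origin on a cart in front of the work surface, level with it; the furniture and walls round the work are solid. World frame = base frame: x ahead of the robot, y to its left, z up, the work surface at z = 0. Lengths are in m, angles in rad, forces in N, time in s.
With the tool pointing down it reaches from about 0.4 to 0.85 m from the base axis. Payload 4.5 kg.
Tool frame: the origin (TCP) lies midway between the tips of the shut fingers; the grasp point (between the pads) lies 19 mm behind it; z points along the fingers, y is the line along which they close (so a half turn about z gives the same grasp; the last joint's range is limited). The gripper opens to 88 mm and grips with 3 to 60 N. Pads are 18 mm wide; open, the fingers measure 123 mm over their backs; the gripper's body (75 mm by 187 mm) begins 45 mm behind the grasp point.
Start: joints at [1.355, 0.689, -0.195, 1.565, 0.157, 0.902, -0.215], TCP at [0.155, -0.606, 0.239] pointing down, gripper open.
Joint ranges: [-3.01, 3.01], [-0.46, 2.08], [-1.47, 1.51], [0.13, 2.56], [-1, 4.14], [0.04, 2.09], [-2.66, 2.66]. Speed limits (rad/s): [2.57, 2.57, 3.14, 3.14, 3.14, 3.14, 3.14].

INTERFACE

Orientations are given as a unit quaternion [x, y, z, w].
In Python, from plant import get_state, viewer, workorder gives the robot as it stands. The module is installed in compiled form; this text tells all that it offers.
- The arm moves only by the tool step_arm, never from a script. Its argument "motion" is a list of rows, each an object of numbers: "wx", "wy", "wz": the turn, a rotation vector about the tool's x, y, z each as a share of 180 degrees, from -1 to 1; "dx", "dy", "dz": the shift along the tool's x, y, z each as a share of 8 cm, from -1 to 1; "claw": the finger opening in mm, from 0 to 88.1. A call has 1 to 8 rows; each row is the pose to reach, as a shift and turn from the pose commanded when the call began, along the tool's axes at that moment, turning the shorter way round; what a row does not reach only later rows make up. A row lasts 1/10 s, in which the tool goes at most 50 mm and 8.59 degrees, less where a joint would pass 70% of its speed; a pose out of reach is approached as far as the arm can. A call with a number of a shift or a turn outside -1 to 1 is refused whole. A call with a gripper value outside its range is refused whole. The fingers move at their own pace and stop on an object; "force" is the grip in N (left out, the last holds). Time passes only in rows, so rows that repeat a pose let the fingers close. It gives the time, the measured TCP pose, the force, the opening and the grip force at its end, in the units of the state.
- get_state(): the state, without advancing time (a new reading comes with each control period).
- viewer.snapshot(name): name is "side" or "top"; returns (picture, depth): 480x640x3 uint8, red, green, blue; 480x640 float32, m along the optical axis (not along the pixel's ray), 0 where there is no reading.
- viewer.calibration(name): a dict with "vfov" (degrees; the focal length in pixels is half the picture's height over the tangent of half this angle, whatever the lens; pixels are square), "cx", "cy" (the principal point, pixels), "extrinsics" (4x4, takes a point from camera to world coordinates). Camera axes: x right, y down, z forward; pixel columns grow to the right and rows downward; lengths in m; the calibration is good to about 2 mm. A picture is of the moment at which its call begins. calibration takes no time and is no camera call.
- workorder.finish_job(): hands the job in; it is judged then, once.
The state is a dict: "clock": time; "q": joint angles; "qd": joint speeds; "joint_torque": joint torques, N m; "tool_pos": TCP position; "eef_rot": TCP orientation; "contact_force": force on the tool from outside, world axes, zero at the start; "moment": the same for the moment, N m; "opening": opening from 0.0 (shut) to 1.0 (fully open); "finger_force": force on a finger pad.
Only numpy, scipy, OpenCV 4.12 (cv2) and the standard library are available. Lean on these libraries where they do the work, as an engineer would, in place of code of your own. Each camera call takes 0.05 s, during which the arm holds its last target. There are 200 camera calls.

TASK

Pack the wooden seasoning caddy for the market stall: stand the gold-capped jar upright in the end pocket that has the blue tag, the green-capped jar in the end pocket that has the white tag, and the red-capped jar in the pocket between them. Then, last of all, lay the long cling-film box centred along the caddy over the jars, flat in the two end cradles, so that it keeps them in. Leave the pepper shaker, the red cup and the small tin standing where they are.

Things in the scene. Friction and masses are not known exactly. Their poses are not given: they have to be found in the camera images.
- gold_jar_mid (a point): spice jar with a round gold-yellow screw cap, 45 mm wide, square with rounded edges below, 100 mm tall overall; the point is its centre, half-way up; z is up along the jar, x and y square to its flat sides. Stands loose and upright, about 100 to 210 g
- red_jar_mid (a point): spice jar with a round red screw cap, 45 mm wide, square with rounded edges below, 108 mm tall overall; the point is its centre, half-way up; z is up along the jar, x and y square to its flat sides. Stands loose and upright, about 100 to 210 g
- green_jar_mid (a point): spice jar with a round green screw cap, 42 mm wide, square with rounded edges below, 99 mm tall overall; the point is its centre, half-way up; z is up along the jar, x and y square to its flat sides. Stands loose and upright, about 100 to 210 g
- film_mid (a point): cling-film carton, green and white, lying flat and loose: 329 mm long along its y axis, 47 mm wide along x (a thin flap adds up to 8 mm to the look of its -x side), 46 mm high, 140 to 280 g; the point is its centre, half-way up
- caddy: fixed wooden caddy, 272 mm along y; origin: on the table under the middle pocket; z up. Three square pockets at y = -78, 0, +78 mm, x = 0: 62 mm wide inside, 4 mm walls, floor 8 mm, rims 38 mm above the table. At y = -128 and +128 mm an 8 mm upright board bears a cradle for the film box (laid along y): seat 120 mm above the table, 66 mm wide along x, prongs beside it up to 134 mm
- tag_blue: blue plastic tag, 22 x 50 x 10 mm, fixed flat on the caddy's base board beside one of its two end pockets, on the far (+x) side: at caddy x = +55 mm, y = +78 or -78 mm (which end varies), so 55 mm from the centre of its pocket; origin at the centre of its underside
- tag_white: white plastic tag of the same size beside the other end pocket; origin at the centre of its underside
- shaker: bystander: clear pepper shaker with a light grey cap, 44 mm wide, 90 mm tall, standing among the jars; origin at the centre of its underside
- cup: bystander: red deli cup with a white lid, 66 mm wide, 60 mm tall; origin at the centre of its underside
- tin: bystander: small metal tin, 57 mm wide, 72 mm tall; origin at the centre of its underside
Not all that is in view belongs to the job. Leave any purple look-alike of the part that bears red_jar_mid alone.

How it is judged:
On the way, in this order (a step that is already met when the one before it is completed fails the run):
1. the three jars stand upright in their own pockets (angle between each of gold_jar_mid, green_jar_mid, red_jar_mid's own z axis and vertical below 0.12 rad and height (world z) of gold_jar_mid between 0.052 and 0.066 m and x of gold_jar_mid in the frame of caddy between -0.014 and 0.014 m and horizontal distance between gold_jar_mid and tag_blue below 0.075 m and horizontal distance between each of gold_jar_mid, green_jar_mid and caddy below 0.094 m and height (world z) of green_jar_mid between 0.0515 and 0.0655 m and x of green_jar_mid in the frame of caddy between -0.014 and 0.014 m and horizontal distance between green_jar_mid and tag_white below 0.075 m and height (world z) of red_jar_mid between 0.056 and 0.07 m and x of red_jar_mid in the frame of caddy between -0.014 and 0.014 m and horizontal distance between red_jar_mid and caddy below 0.02 m), for 0.2 s.
2. the film box lies in both cradles over the jars (all of step 1 and x of film_mid in the frame of caddy between -0.014 and 0.014 m and y of film_mid in the frame of caddy between -0.02 and 0.02 m and height (world z) of film_mid between 0.137 and 0.15 m and angle between film_mid's own z axis and vertical below 0.06 rad and angle between the y axis of film_mid and the y axis of caddy, either way round below 0.15 rad), for 0.2 s.
At the end, for the whole second after the job is handed in: gold-capped jar upright in the pocket by the blue tag, green-capped by the white tag, red-capped in the middle (each on the pocket floor, within 14 mm of centre); film box flat on both cradle seats between the prongs, within 20 mm of centred; all released and at rest (all of step 2 and linear speed of each of gold_jar, red_jar, green_jar, film below 0.02 m/s); the robot touches nothing.
It fails at once if the pepper shaker, the cup or the tin is shifted by more than 30 mm or tipped (distance of any of shaker, cup, tin from where it was at the start of the episode above 0.03 m or angle between any of shaker, cup, tin's own z axis and vertical above 0.35 rad).
It also fails if it takes over 115 s, if anything falls off the work surface, if the arm or the gripper's body presses on something with over 40 N, if the wrist force passes 120 N, or if a joint passes its speed limit or range.

## Working session

There is one attempt and no reset: what is moved stays moved. The work goes in short steps, Python scripts to look and compute and a tool call to move; the robot and the scene stay as the last step left them, time stands still between calls to the robot, and variables do not carry over. Pictures are saved under pics/ and viewed, at most 14 in all, crops included, and the job is handed in when it is done.

Besides the shell and the picture viewer there is one more tool, called after "Request:" by a JSON object that holds its "method" and its "body", one argument or row to a line. step_arm: Moves the arm, as the interface text tells. Shift numbers are shares of 8 cm and turn numbers shares of 180 degrees, none past 1 either way. Its arguments: {"type":"object","properties":{"motion":{"type":"array","items":{"type":"object","properties":{"wx":{"type":"number","minimum":-1,"maximum":1},"wy":{"type":"number","minimum":-1,"maximum":1},"wz":{"type":"number","minimum":-1,"maximum":1},"dx":{"type":"number","minimum":-1,"maximum":1},"dy":{"type":"number","minimum":-1,"maximum":1},"dz":{"type":"number","minimum":-1,"maximum":1},"claw":{"type":"number"}}}},"force":{"type":"number"}},"required":["motion"]}

```bash
mkdir -p pics
cat > h.py <<'E'
import numpy as np, cv2
from plant import get_state, viewer, workorder
def cloud(n):
    im,d=viewer.snapshot(n); c=viewer.calibration(n)
    f=240/np.tan(np.radians(c["vfov"])/2)
    v,u=np.mgrid[:480,:640]
    p=np.stack([(u-c["cx"])*d/f,(v-c["cy"])*d/f,d,np.ones_like(d)],-1)@np.array(c["extrinsics"]).T
    p=p[...,:3]; p[d==0]=np.nan
    return im,d,p
def save(im,name): cv2.imwrite("pics/"+name,im[...,::-1])
E
python3 - <<'E'
from h import *
print(get_state())
for n in("top","side"):
    im,d,p=cloud(n); save(im,n+"0.png"); np.savez(n+"0.npz",im=im,p=p)
    c=viewer.calibration(n); print(c)
E
```

```text
{'clock': 0.0, 'q': array([ 1.35477267,  0.689998  , -0.1945245 ,  1.56637386,  0.15729363,
        0.90248321, -0.21512712]), 'qd': array([ 0.00106316, -0.00128753, -0.00119447, -0.00052071, -0.00156482,
       -0.00208043,  0.00174155]), 'joint_torque': array([-9.37712430e-04, -5.27576351e+01, -1.26696713e+00, -1.53434247e+01,
       -5.25945181e-02,  6.47755223e-03,  1.92889815e-04]), 'tool_pos': array([ 0.15431944, -0.60498029,  0.2378936 ]), 'eef_rot': array([ 9.92204166e-01,  1.24619496e-01, -1.76841105e-04, -9.18394166e-04]), 'contact_force': array([ 0.60186583, -0.1105065 ,  0.45920313]), 'moment': array([ 0.0446877 ,  0.08205872, -0.01012141]), 'finger_force': 0.0, 'opening': 0.9998497611597147}
{'vfov': 52.65377089303813, 'cx': 323.8453500818733, 'cy': 247.37283319626167, 'extrinsics': array([[-0.02725073, -0.98466122,  0.17233596,  0.44997861],
       [-0.99939393,  0.02310075, -0.02604097,  0.02415776],
       [ 0.02166045, -0.17294114, -0.98469396,  0.92558477],
       [ 0.        ,  0.        ,  0.        ,  1.        ]])}
{'vfov': 56.828876589070106, 'cx': 314.4173167130574, 'cy': 236.24217685972206, 'extrinsics': array([[-0.98029561, -0.09717043,  0.17198378,  0.42513494],
       [-0.19671594,  0.40096132, -0.89472502,  0.75662297],
       [ 0.01798197, -0.91092696, -0.4121756 ,  0.42926314],
       [ 0.        ,  0.        ,  0.        ,  1.        ]])}
```

View pics/top0.png

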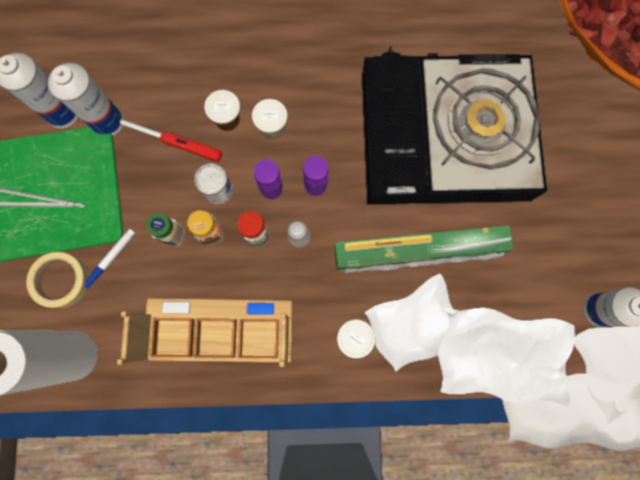

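View pics/side0.png

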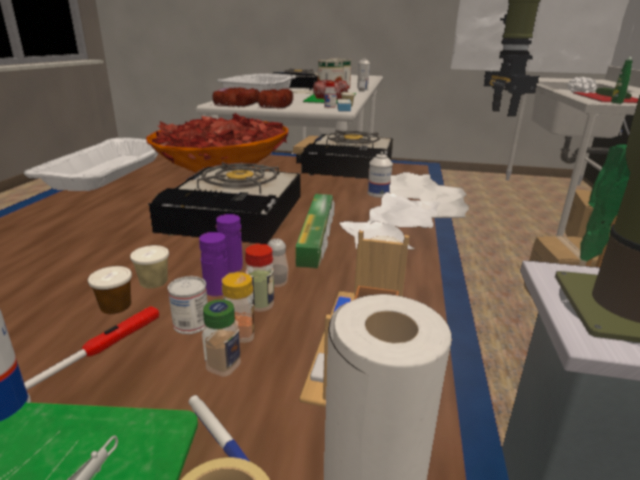

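The top view looks down with +x up and +y to the left. The caddy is at px (205,332), with the white tag (176,308) on the +y end and the blue tag (260,308) on the -y end. Green jar is at (163,228), gold (205,226), red (252,227), shaker (298,233) and film box (424,248). The tin is at (213,183), the purple look-alikes at (268,180) and (315,175), and the cup probably at (355,339).

Run:
```python
from h import *
Z=np.load("top0.npz"); im,p=Z["im"],Z["p"]
hsv=cv2.cvtColor(im,cv2.COLOR_RGB2HSV)
def box(u0,u1,v0,v1,zlo,zhi,name):
    q=p[v0:v1,u0:u1].reshape(-1,3); m=(q[:,2]>zlo)&(q[:,2]<zhi); q=q[m]
    if len(q)<4: print(name,"none",len(q));return
    r=cv2.minAreaRect(q[:,:2].astype(np.float32)*1000)
    print(name,len(q),"mid",((q.min(0)+q.max(0))/2).round(4),"ext",np.ptp(q,axis=0).round(4),"zmed",np.median(q[:,2]).round(4),"rect",np.round(r[0],1),np.round(r[1],1),round(r[2],1))
box(140,185,205,250,.09,.115,"green")
box(185,226,205,250,.09,.115,"gold")
box(232,274,205,250,.098,.125,"red")
box(282,315,215,250,.08,.1,"shaker")
box(330,375,315,365,.05,.075,"cup")
box(190,236,160,206,.062,.08,"tin")
box(250,286,155,203,.09,.16,"purp1")
box(300,332,150,200,.09,.16,"purp2")
box(325,520,220,275,.04,.06,"film")
box(110,300,295,370,.1,.14,"caddyhi")
box(110,145,305,370,.1,.14,"cradL")
box(270,300,305,370,.1,.14,"cradR")
box(140,296,295,370,.03,.042,"rims")
box(160,192,300,315,.0,.03,"white")
box(244,276,300,315,.0,.03,"blue")
box(0,110,320,400,.02,.4,"roll")
box(365,640,270,450,.02,.3,"paper")
box(360,550,40,205,.02,.3,"stove")
# z grid around caddy and film
print((p[296:372:5,112:300:8,2]*1000).round())
```

```text
green 467 mid [0.6424 0.2895 0.0965] ext [0.0407 0.0409 0.0128] zmed 0.0985 rect [642.2 290.2] [40.4 40.4] 22.7
gold 523 mid [0.6433 0.2169 0.098 ] ext [0.0421 0.0439 0.0159] zmed 0.1005 rect [643.3 216.9] [43.9 42.1] 89.8
red 535 mid [0.6384 0.1292 0.1049] ext [0.0449 0.0443 0.0138] zmed 0.1079 rect [637.8 129.3] [43.8 43.5] 28.7
shaker 242 mid [0.6312 0.0495 0.0861] ext [0.0308 0.0303 0.0121] zmed 0.0865 rect [631.2  49.5] [30.2 30.8] 89.2
cup 1133 mid [ 0.4378 -0.0499  0.06  ] ext [0.0644 0.0654 0.0111] zmed 0.0604 rect [437.8 -49.9] [65.4 64.1] 88.5
tin 776 mid [0.7317 0.2059 0.0682] ext [0.0567 0.0554 0.012 ] zmed 0.0689 rect [731.7 205.9] [55.4 56.7] 89.9
purp1 561 mid [0.731  0.1008 0.1009] ext [0.0446 0.0447 0.0216] zmed 0.1077 rect [731.1 100.8] [43.7 44.4] 71.4
purp2 554 mid [0.7361 0.0152 0.1018] ext [0.0444 0.0447 0.0236] zmed 0.1076 rect [736.1  14.8] [44.4 44.7] 10.0
film 4504 mid [ 0.6018 -0.1843  0.0462] ext [0.0703 0.3297 0.0125] zmed 0.0464 rect [ 599.9 -184.1] [ 52.2 329.3] 4.4
caddyhi 798 mid [0.4457 0.2026 0.1184] ext [0.0937 0.2667 0.0368] zmed 0.1195 rect [445.
[... 2242 characters left out ...]
.  18.   7.   6.  10.
   10.  39.  34.  10.   7.  10.   5. 120.   5.  -0.]
 [  0.  -1. 108.  69.  31.  30.   8.   9.   9.   6.  13.   8.   9.   9.
    8.  39.  30.   8.   5.  10.   6. 120.   8.  -1.]
 [  1.  -2. 107.  70.  27.  39.  37.  37.  39.  37.  13.  37.  38.  39.
   40.  37.  39.  36.  32.  30.  25. 117.   9.   2.]
 [  2. 133. 104.  71.   2.   1.  -1.   0.  -0.  -0.   2.   1.   1.   2.
    6.   8.   6.   4.  10.  10.   8. 134.   5.  -0.]
 [ -0.   2.   2.   3.   1.   1.  -0.  -1.  -2.   2.   2.  -1.  -1.  -1.
    2.   1.  -0.   0.  -2.  -3.   1. 133.  -1.   1.]
 [  0.  -0.  -1.  -2.  -1.  -1.   4.   2.  -0.   1.  -0.  -2.  -1.   1.
    1.  -1.  -0.   1.   2.   0.   1.   0.   4.   1.]]
```

Run:
```python
from h import *
Z=np.load("top0.npz"); im=Z["im"]
c=cv2.resize(im[195:375,110:370],(780,540),interpolation=cv2.INTER_CUBIC); save(c,"crop.png")
```

```text
(no output)
```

View pics/crop.png

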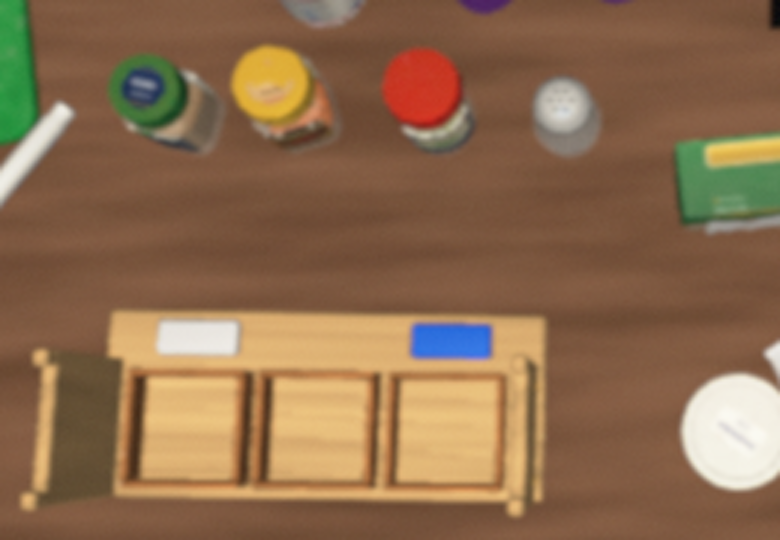

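Run:
```python
from h import *
from scipy.optimize import minimize
T=np.load("top0.npz")["p"].reshape(-1,3); S=np.load("side0.npz")["p"].reshape(-1,3)
def fit(c,zlo,zhi,w,off=(0,0)):
    out=[]
    for P in(T,S):
        q=P[(np.hypot(P[:,0]-c[0],P[:,1]-c[1])<.036)&(P[:,2]>zlo)&(P[:,2]<zhi)]
        out.append(q[:,:2])
    q=np.vstack(out)
    def cost(v,a):
        d=(q-v); R=np.array([[np.cos(a),-np.sin(a)],[np.sin(a),np.cos(a)]])
        l=np.abs(d@R)-(w/2-.008)            # rounded-square signed distance
        s=np.hypot(*np.maximum(l,0).T)+np.minimum(l.max(1),0)-.008
        return np.mean(np.minimum(np.abs(s),.006))*1e3
    best=min((minimize(cost,c,args=(a,),method="Nelder-Mead").fun,np.degrees(a)) for a in np.radians(range(-45,45,5)))
    r=minimize(lambda v:cost(v[:2],v[2]*20),[*c,np.radians(best[1])/20],method="Nelder-Mead",options=dict(xatol=1e-5,fatol=1e-5))
    print(len(out[0]),len(out[1]),"best",best,r.x[:2].round(4),"yaw",np.degrees(r.x[2]*20).round(1),r.fun)
for n,c,w in(("green",(.642,.290),.042),("gold",(.643,.217),.045),("red",(.638,.129),.045)):
    print(n); fit(c,.012,.065,w)
for n,P in(("T",T),("S",S)):   # top of the film
    q=P[(abs(P[:,2]-.046)<.006)&(abs(P[:,0]-.602)<.05)&(abs(P[:,1]+.184)<.18)]
    r=[]
    for y in np.arange(-.33,-.03,.02):
        s=q[abs(q[:,1]-y)<.008]
        if len(s)>5: r.append((y,np.percentile(s[:,0],98),np.percentile(s[:,0],2)))
    r=np.array(r)
    print(n,np.polyfit(r[:,0],r[:,1],1),np.polyfit(r[:,0],r[:,2],1),(r[:,1]-r[:,2]).round(3),q[:,1].min(),q[:,1].max())
```

```text
green
245 1126 best (np.float64(0.7867914078778915), np.float64(-14.999999999999998)) [0.6429 0.2911] yaw -14.0 0.7819625835032881
gold
207 533 best (np.float64(0.9751230343985606), np.float64(14.999999999999998)) [0.6448 0.2181] yaw 16.0 0.9728129079427238
red
134 570 best (np.float64(1.4869247118783409), np.float64(14.999999999999998)) [0.641  0.1304] yaw 16.3 1.4820825970332256
T [-0.07563564  0.6106017 ] [-0.07645638  0.56454347] [0.045 0.046 0.046 0.046 0.046 0.045 0.046 0.045 0.046 0.046 0.046 0.046
 0.046 0.046 0.046 0.046] -0.3492136192415062 -0.019485074503464643
S [-0.07390182  0.61071393] [-0.07900592  0.5645353 ] [0.045 0.044 0.045 0.045 0.045 0.047 0.044 0.044 0.045 0.046 0.046 0.046
 0.046 0.046 0.046 0.046] -0.344936700322937 -0.01555051578448663
```

Request:
{"method": "step_arm", "body": {
  "motion": [
    {"wz": -0.05, "dz": -0.1, "claw": 70},
    {"wz": -0.1, "dz": -0.2, "claw": 70},
    {"wz": -0.15, "dz": -0.2, "claw": 70},
    {"wz": -0.2, "dz": -0.2, "claw": 70},
    {"wz": -0.25, "dz": -0.2, "claw": 70},
    {"wz": -0.3, "dz": -0.2, "claw": 70},
    {"wz": -0.35, "dz": -0.2, "claw": 70},
    {"wz": -0.4, "dz": -0.2, "claw": 70}
  ]
}}

```text
$.motion[0]: bad value
```

Request:
{"method": "step_arm", "body": {
  "motion": [
    {"dx": 0, "dy": 0, "dz": -0.2, "wx": 0, "wy": 0, "wz": -0.4, "claw": 70}
  ],
  "force": 15
}}

```text
clock: 0.2
tool_pos: [0.1541, -0.6038, 0.2524]
eef_rot: [0.98, 0.2, -0.001, -0.003]
contact_force: [-0.0, -0.9, 0.2]
opening: 0.931
finger_force: 0.0
```

Request:
{"method": "step_arm", "body": {
  "motion": [
    {"dx": 0.98, "dy": -0.4, "dz": -0.5, "wx": 0, "wy": 0, "wz": -0.373, "claw": 70},
    {"dx": 0.98, "dy": -0.4, "dz": -0.5, "wx": 0, "wy": 0, "wz": -0.373, "claw": 70},
    {"dx": 0.98, "dy": -0.4, "dz": -0.5, "wx": 0, "wy": 0, "wz": -0.373, "claw": 70},
    {"dx": 0.98, "dy": -0.4, "dz": -0.5, "wx": 0, "wy": 0, "wz": -0.373, "claw": 70},
    {"dx": 0.98, "dy": -0.4, "dz": -0.5, "wx": 0, "wy": 0, "wz": -0.373, "claw": 70},
    {"dx": 0.98, "dy": -0.4, "dz": -0.5, "wx": 0, "wy": 0, "wz": -0.373, "claw": 70},
    {"dx": 0.98, "dy": -0.4, "dz": -0.5, "wx": 0, "wy": 0, "wz": -0.373, "claw": 70},
    {"dx": 0.98, "dy": -0.4, "dz": -0.5, "wx": 0, "wy": 0, "wz": -0.373, "claw": 70}
  ]
}}

```text
clock: 1.0
tool_pos: [0.214, -0.5454, 0.2943]
eef_rot: [0.705, 0.709, 0.0, -0.0]
contact_force: [0.2, 0.2, -0.1]
opening: 0.792
finger_force: 0.0
```

Request:
{"method": "step_arm", "body": {
  "motion": [
    {"dx": 0.94, "dy": 0.59, "dz": 0, "wx": 0, "wy": 0, "wz": 0, "claw": 66},
    {"dx": 0.94, "dy": 0.59, "dz": 0, "wx": 0, "wy": 0, "wz": 0, "claw": 66}
  ]
}}

```text
clock: 1.2
tool_pos: [0.2618, -0.4689, 0.2941]
eef_rot: [0.707, 0.707, 0.001, -0.0]
contact_force: [0.4, 1.0, 0.4]
opening: 0.746
finger_force: 0.0
```

Request:
{"method": "step_arm", "body": {
  "motion": [
    {"dx": 0.94, "dy": 0.59, "dz": 0, "wx": 0, "wy": 0, "wz": 0, "claw": 66},
    {"dx": 0.94, "dy": 0.59, "dz": 0, "wx": 0, "wy": 0, "wz": 0, "claw": 66}
  ]
}}

```text
clock: 1.4
tool_pos: [0.3096, -0.3925, 0.2946]
eef_rot: [0.706, 0.708, 0.0, -0.0]
contact_force: [0.8, -0.3, -0.0]
opening: 0.747
finger_force: 0.0
```

Request:
{"method": "step_arm", "body": {
  "motion": [
    {"dx": 0.94, "dy": 0.59, "dz": 0, "wx": 0, "wy": 0, "wz": 0, "claw": 66},
    {"dx": 0.94, "dy": 0.59, "dz": 0, "wx": 0, "wy": 0, "wz": 0, "claw": 66}
  ]
}}

```text
clock: 1.6
tool_pos: [0.3567, -0.3173, 0.2947]
eef_rot: [0.706, 0.708, 0.0, -0.0]
contact_force: [1.0, 0.3, 0.0]
opening: 0.754
finger_force: 0.0
```

Request:
{"method": "step_arm", "body": {
  "motion": [
    {"dx": 0.94, "dy": 0.59, "dz": 0, "wx": 0, "wy": 0, "wz": 0, "claw": 66},
    {"dx": 0.94, "dy": 0.59, "dz": 0, "wx": 0, "wy": 0, "wz": 0, "claw": 66}
  ]
}}

```text
clock: 1.8
tool_pos: [0.4039, -0.2421, 0.2947]
eef_rot: [0.706, 0.708, 0.0, -0.0]
contact_force: [0.7, -0.8, 0.3]
opening: 0.747
finger_force: 0.0
```

Request:
{"method": "step_arm", "body": {
  "motion": [
    {"dx": 0.93, "dy": 0.59, "dz": 0, "wx": 0, "wy": 0, "wz": 0, "claw": 64},
    {"dx": 0.93, "dy": 0.59, "dz": 0, "wx": 0, "wy": 0, "wz": 0, "claw": 64}
  ]
}}

```text
clock: 2.0
tool_pos: [0.4511, -0.1675, 0.2947]
eef_rot: [0.706, 0.708, 0.0, -0.0]
contact_force: [0.2, -0.4, 0.5]
opening: 0.727
finger_force: 0.0
```

Request:
{"method": "step_arm", "body": {
  "motion": [
    {"dx": 0.93, "dy": 0.59, "dz": 0, "wx": 0, "wy": 0, "wz": 0, "claw": 64},
    {"dx": 0.93, "dy": 0.59, "dz": 0, "wx": 0, "wy": 0, "wz": 0, "claw": 64}
  ]
}}

```text
clock: 2.2
tool_pos: [0.4982, -0.093, 0.2947]
eef_rot: [0.706, 0.708, 0.0, -0.0]
contact_force: [-0.2, -1.2, -0.3]
opening: 0.727
finger_force: 0.0
```

Request:
{"method": "step_arm", "body": {
  "motion": [
    {"dx": 0.93, "dy": 0.59, "dz": 0, "wx": 0, "wy": 0, "wz": 0, "claw": 64},
    {"dx": 0.93, "dy": 0.59, "dz": 0, "wx": 0, "wy": 0, "wz": 0, "claw": 64}
  ]
}}

```text
clock: 2.4
tool_pos: [0.5452, -0.0185, 0.2945]
eef_rot: [0.706, 0.708, 0.0, -0.0]
contact_force: [-0.3, -0.8, 0.3]
opening: 0.728
finger_force: 0.0
```

Request:
{"method": "step_arm", "body": {
  "motion": [
    {"dx": 0.93, "dy": 0.59, "dz": 0, "wx": 0, "wy": 0, "wz": 0, "claw": 64},
    {"dx": 0.93, "dy": 0.59, "dz": 0, "wx": 0, "wy": 0, "wz": 0, "claw": 64}
  ]
}}

```text
clock: 2.6
tool_pos: [0.5922, 0.056, 0.2944]
eef_rot: [0.706, 0.708, 0.0, -0.0]
contact_force: [0.9, -0.3, -1.0]
opening: 0.725
finger_force: 0.0
```

Request:
{"method": "step_arm", "body": {
  "motion": [
    {"dx": 0.93, "dy": 0.59, "dz": 0, "wx": 0, "wy": 0, "wz": -0.089, "claw": 64},
    {"dx": 0.93, "dy": 0.59, "dz": 0, "wx": 0, "wy": 0, "wz": -0.089, "claw": 64},
    {"dx": 0.93, "dy": 0.59, "dz": 0, "wx": 0, "wy": 0, "wz": -0.089, "claw": 64},
    {"dx": 0.93, "dy": 0.59, "dz": 0, "wx": 0, "wy": 0, "wz": -0.089, "claw": 64}
  ]
}}

```text
clock: 3.0
tool_pos: [0.6381, 0.128, 0.2937]
eef_rot: [0.601, 0.799, -0.001, -0.001]
contact_force: [0.6, -0.5, 0.0]
opening: 0.723
finger_force: 0.0
```

Request:
{"method": "step_arm", "body": {
  "motion": [
    {"dx": 0.02, "dy": 0.03, "dz": 0.5, "wx": 0, "wy": 0, "wz": 0, "claw": 64},
    {"dx": 0.02, "dy": 0.03, "dz": 1, "wx": 0, "wy": 0, "wz": 0, "claw": 64}
  ]
}}

```text
clock: 3.2
tool_pos: [0.6411, 0.1278, 0.2149]
eef_rot: [0.603, 0.798, 0.001, 0.001]
contact_force: [0.6, 0.2, 0.3]
opening: 0.727
finger_force: 0.0
```

Request:
{"method": "step_arm", "body": {
  "motion": [
    {"dx": 0, "dy": 0, "dz": 0.5, "wx": 0, "wy": 0, "wz": 0, "claw": 64},
    {"dx": 0, "dy": 0, "dz": 1, "wx": 0, "wy": 0, "wz": 0, "claw": 64},
    {"dx": 0, "dy": 0, "dz": 1, "wx": 0, "wy": 0, "wz": 0, "claw": 64}
  ]
}}

```text
clock: 3.5
tool_pos: [0.6363, 0.1252, 0.1294]
eef_rot: [0.602, 0.798, -0.006, -0.002]
contact_force: [0.1, -0.1, -0.5]
opening: 0.728
finger_force: 0.0
```

Request:
{"method": "step_arm", "body": {
  "motion": [
    {"dx": 0, "dy": 0, "dz": 0.3, "wx": 0, "wy": 0, "wz": 0, "claw": 64},
    {"dx": 0, "dy": 0, "dz": 0.6, "wx": 0, "wy": 0, "wz": 0, "claw": 64},
    {"dx": 0, "dy": 0, "dz": 0.88, "wx": 0, "wy": 0, "wz": 0, "claw": 64},
    {"dx": 0, "dy": 0, "dz": 0.88, "wx": 0, "wy": 0, "wz": 0, "claw": 64}
  ]
}}

```text
clock: 3.9
tool_pos: [0.6395, 0.1277, 0.0637]
eef_rot: [0.602, 0.798, -0.002, -0.0]
contact_force: [-0.4, 0.0, 0.2]
opening: 0.727
finger_force: 0.0
```

Request:
{"method": "step_arm", "body": {
  "motion": [
    {"dx": 0, "dy": 0, "dz": 0, "wx": 0, "wy": 0, "wz": 0, "claw": 50},
    {"dx": 0, "dy": 0, "dz": 0, "wx": 0, "wy": 0, "wz": 0, "claw": 45},
    {"dx": 0, "dy": 0, "dz": 0, "wx": 0, "wy": 0, "wz": 0, "claw": 30},
    {"dx": 0, "dy": 0, "dz": 0, "wx": 0, "wy": 0, "wz": 0, "claw": 20},
    {"dx": 0, "dy": 0, "dz": 0, "wx": 0, "wy": 0, "wz": 0, "claw": 20},
    {"dx": 0, "dy": 0, "dz": 0, "wx": 0, "wy": 0, "wz": 0, "claw": 20}
  ],
  "force": 20
}}

```text
clock: 4.5
tool_pos: [0.6414, 0.1299, 0.0661]
eef_rot: [0.601, 0.799, 0.001, 0.001]
contact_force: [-1.5, 0.2, 7.2]
opening: 0.488
finger_force: 21.4
```

Request:
{"method": "step_arm", "body": {
  "motion": [
    {"dx": 0, "dy": 0, "dz": -0.3, "wx": 0, "wy": 0, "wz": 0, "claw": 20},
    {"dx": 0, "dy": 0, "dz": -0.7, "wx": 0, "wy": 0, "wz": 0, "claw": 20},
    {"dx": 0, "dy": 0, "dz": -1, "wx": 0, "wy": 0, "wz": 0, "claw": 20}
  ]
}}

```text
clock: 4.8
tool_pos: [0.6406, 0.1299, 0.1461]
eef_rot: [0.601, 0.799, 0.0, 0.0]
contact_force: [0.8, 0.3, -0.5]
opening: 0.491
finger_force: 21.1
```

Request:
{"method": "step_arm", "body": {
  "motion": [
    {"dx": 0, "dy": 0, "dz": -0.4, "wx": 0, "wy": 0, "wz": 0.03, "claw": 20},
    {"dx": 0, "dy": 0, "dz": -0.8, "wx": 0, "wy": 0, "wz": 0.06, "claw": 20},
    {"dx": 0, "dy": 0, "dz": -1, "wx": 0, "wy": 0, "wz": 0.102, "claw": 20},
    {"dx": 0, "dy": 0, "dz": -1, "wx": 0, "wy": 0, "wz": 0.102, "claw": 20}
  ]
}}

```text
clock: 5.2
tool_pos: [0.6419, 0.1306, 0.2275]
eef_rot: [0.721, 0.693, 0.003, 0.002]
contact_force: [0.6, -0.0, -1.7]
opening: 0.492
finger_force: 21.1
```

Request:
{"method": "step_arm", "body": {
  "motion": [
    {"dx": 0.1, "dy": -0.3, "dz": 0, "wx": 0, "wy": 0, "wz": 0, "claw": 20},
    {"dx": 0.2, "dy": -0.6, "dz": 0, "wx": 0, "wy": 0, "wz": 0, "claw": 20},
    {"dx": 0.27, "dy": -0.825, "dz": 0, "wx": 0, "wy": 0, "wz": 0, "claw": 20}
  ]
}}

```text
clock: 5.5
tool_pos: [0.5728, 0.1542, 0.2229]
eef_rot: [0.719, 0.695, -0.001, -0.001]
contact_force: [0.8, 0.4, -0.3]
opening: 0.49
finger_force: 21.1
```

Request:
{"method": "step_arm", "body": {
  "motion": [
    {"dx": 0.1, "dy": -0.3, "dz": 0, "wx": 0, "wy": 0, "wz": 0, "claw": 20},
    {"dx": 0.2, "dy": -0.6, "dz": 0, "wx": 0, "wy": 0, "wz": 0, "claw": 20},
    {"dx": 0.27, "dy": -0.825, "dz": 0, "wx": 0, "wy": 0, "wz": 0, "claw": 20}
  ]
}}

```text
clock: 5.8
tool_pos: [0.5077, 0.1783, 0.2231]
eef_rot: [0.719, 0.695, -0.001, -0.001]
contact_force: [0.4, 1.1, -1.1]
opening: 0.493
finger_force: 21.1
```

Request:
{"method": "step_arm", "body": {
  "motion": [
    {"dx": 0.1, "dy": -0.3, "dz": 0, "wx": 0, "wy": 0, "wz": 0, "claw": 20},
    {"dx": 0.2, "dy": -0.6, "dz": 0, "wx": 0, "wy": 0, "wz": 0, "claw": 20},
    {"dx": 0.27, "dy": -0.825, "dz": 0, "wx": 0, "wy": 0, "wz": 0, "claw": 20},
    {"dx": 0.27, "dy": -0.825, "dz": 0, "wx": 0, "wy": 0, "wz": 0, "claw": 20},
    {"dx": 0.27, "dy": -0.825, "dz": 0, "wx": 0, "wy": 0, "wz": 0, "claw": 20}
  ]
}}

```text
clock: 6.3
tool_pos: [0.4453, 0.202, 0.2237]
eef_rot: [0.72, 0.694, -0.001, 0.0]
contact_force: [0.8, -0.1, -0.9]
opening: 0.49
finger_force: 21.1
```

Run:
```python
from h import *
im,d,p=cloud("side"); save(cv2.resize(im[150:400,150:450],(720,600)),"s1.png")
im,d,p=cloud("top"); save(cv2.resize(im[195:395,90:380],(797,550)),"t1.png")
s=get_state(); print(s["tool_pos"],s["finger_force"],s["opening"])
```

```text
[0.44618292 0.20170231 0.22385919] 21.10830455843825 0.49147061015004956
```

View pics/s1.png

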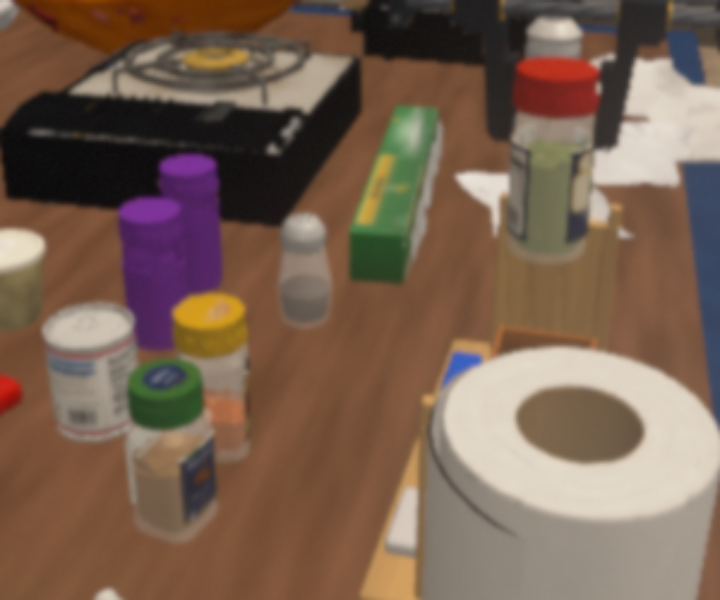

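The side crop shows the red jar at (555,160), held upright in the fingers. Lowering it into the middle pocket.

Request:
{"method": "step_arm", "body": {
  "motion": [
    {"dx": 0.01, "dy": 0, "dz": 0.3, "wx": 0, "wy": 0, "wz": 0, "claw": 20},
    {"dx": 0.01, "dy": 0, "dz": 0.7, "wx": 0, "wy": 0, "wz": 0, "claw": 20},
    {"dx": 0.01, "dy": 0, "dz": 1, "wx": 0, "wy": 0, "wz": 0, "claw": 20},
    {"dx": 0.01, "dy": 0, "dz": 1, "wx": 0, "wy": 0, "wz": 0, "claw": 20}
  ]
}}

```text
clock: 6.8
tool_pos: [0.4445, 0.2016, 0.1417]
eef_rot: [0.721, 0.693, -0.003, -0.0]
contact_force: [0.3, 0.3, -1.4]
opening: 0.486
finger_force: 21.1
```

Request:
{"method": "step_arm", "body": {
  "motion": [
    {"dx": 0, "dy": 0, "dz": 0.2, "wx": 0, "wy": 0, "wz": 0, "claw": 20},
    {"dx": 0, "dy": 0, "dz": 0.4, "wx": 0, "wy": 0, "wz": 0, "claw": 20},
    {"dx": 0, "dy": 0, "dz": 0.6, "wx": 0, "wy": 0, "wz": 0, "claw": 20},
    {"dx": 0, "dy": 0, "dz": 0.75, "wx": 0, "wy": 0, "wz": 0, "claw": 20},
    {"dx": 0, "dy": 0, "dz": 0.83, "wx": 0, "wy": 0, "wz": 0, "claw": 20},
    {"dx": 0, "dy": 0, "dz": 0.83, "wx": 0, "wy": 0, "wz": 0, "claw": 20}
  ]
}}

```text
clock: 7.4
tool_pos: [0.4458, 0.2032, 0.0779]
eef_rot: [0.721, 0.693, 0.0, 0.0]
contact_force: [0.3, 0.1, -1.4]
opening: 0.49
finger_force: 21.1
```

Request:
{"method": "step_arm", "body": {
  "motion": [
    {"dx": 0, "dy": 0, "dz": 0.02, "wx": 0, "wy": 0, "wz": 0, "claw": 20},
    {"dx": 0, "dy": 0, "dz": 0.04, "wx": 0, "wy": 0, "wz": 0, "claw": 20},
    {"dx": 0, "dy": 0, "dz": 0.05, "wx": 0, "wy": 0, "wz": 0, "claw": 20},
    {"dx": 0, "dy": 0, "dz": 0.05, "wx": 0, "wy": 0, "wz": 0, "claw": 20}
  ]
}}

```text
clock: 7.8
tool_pos: [0.4455, 0.2033, 0.0742]
eef_rot: [0.721, 0.693, 0.0, 0.0]
contact_force: [-0.2, -0.2, -0.8]
opening: 0.49
finger_force: 21.1
```

Request:
{"method": "step_arm", "body": {
  "motion": [
    {"dx": 0, "dy": 0, "dz": 0.05, "wx": 0, "wy": 0, "wz": 0, "claw": 50},
    {"dx": 0, "dy": 0, "dz": 0.05, "wx": 0, "wy": 0, "wz": 0, "claw": 64},
    {"dx": 0, "dy": 0, "dz": 0.05, "wx": 0, "wy": 0, "wz": 0, "claw": 64},
    {"dx": 0, "dy": 0, "dz": 0.05, "wx": 0, "wy": 0, "wz": 0, "claw": 64}
  ]
}}

```text
clock: 8.2
tool_pos: [0.4451, 0.2032, 0.0699]
eef_rot: [0.721, 0.693, -0.0, 0.0]
contact_force: [-0.1, -0.1, 0.3]
opening: 0.721
finger_force: 0.0
```

Request:
{"method": "step_arm", "body": {
  "motion": [
    {"dx": 0, "dy": 0, "dz": -0.4, "wx": 0, "wy": 0, "wz": 0, "claw": 64},
    {"dx": 0, "dy": 0, "dz": -1, "wx": 0, "wy": 0, "wz": 0, "claw": 64},
    {"dx": 0, "dy": 0, "dz": -1, "wx": 0, "wy": 0, "wz": 0, "claw": 64}
  ]
}}

```text
clock: 8.5
tool_pos: [0.4475, 0.205, 0.1542]
eef_rot: [0.721, 0.693, 0.004, 0.001]
contact_force: [0.9, 1.1, -0.4]
opening: 0.726
finger_force: 0.0
```

Request:
{"method": "step_arm", "body": {
  "motion": [
    {"dx": 0, "dy": 0.2, "dz": -0.5, "wx": 0, "wy": 0, "wz": 0, "claw": 64},
    {"dx": 0, "dy": 0.6, "dz": -0.8, "wx": 0, "wy": 0, "wz": 0, "claw": 64},
    {"dx": 0, "dy": 0.8, "dz": -0.8, "wx": 0, "wy": 0, "wz": 0, "claw": 64},
    {"dx": 0, "dy": 0.8, "dz": -0.8, "wx": 0, "wy": 0, "wz": 0, "claw": 64}
  ]
}}

```text
clock: 8.9
tool_pos: [0.5115, 0.1999, 0.214]
eef_rot: [0.722, 0.692, 0.001, 0.001]
contact_force: [-0.0, -0.5, -0.5]
opening: 0.728
finger_force: 0.0
```

Request:
{"method": "step_arm", "body": {
  "motion": [
    {"dx": 0.07, "dy": 0.4, "dz": 0, "wx": 0, "wy": 0, "wz": -0.04, "claw": 62},
    {"dx": 0.146, "dy": 0.826, "dz": 0, "wx": 0, "wy": 0, "wz": -0.08, "claw": 62}
  ]
}}

```text
clock: 9.1
tool_pos: [0.5739, 0.2096, 0.213]
eef_rot: [0.626, 0.78, -0.002, -0.001]
contact_force: [1.0, 1.5, -0.1]
opening: 0.703
finger_force: 0.0
```

```bash
python3 -c "
from h import *
s=get_state();print(s['tool_pos'],s['eef_rot'],s['clock'])"
```

```text
[0.57392319 0.20964435 0.21299019] [ 6.25568362e-01  7.80166991e-01 -1.84455809e-03 -5.36772479e-04] 9.1
```

Request:
{"method": "step_arm", "body": {
  "motion": [
    {"dx": -0.04, "dy": 0.4, "dz": 0, "wx": 0, "wy": 0, "wz": -0.022, "claw": 62},
    {"dx": -0.076, "dy": 0.84, "dz": 0, "wx": 0, "wy": 0, "wz": -0.022, "claw": 62},
    {"dx": -0.076, "dy": 0.84, "dz": 0, "wx": 0, "wy": 0, "wz": -0.022, "claw": 62},
    {"dx": -0.076, "dy": 0.84, "dz": 0, "wx": 0, "wy": 0, "wz": -0.022, "claw": 62}
  ]
}}

```text
clock: 9.5
tool_pos: [0.6409, 0.218, 0.2121]
eef_rot: [0.601, 0.799, -0.001, -0.001]
contact_force: [-0.7, 0.3, -0.2]
opening: 0.702
finger_force: 0.0
```

Run:
```python
from h import *
s=get_state();print(s['tool_pos'],s['eef_rot'])
im,d,p=cloud("side"); np.savez("side1.npz",im=im,p=p)
im,d,p=cloud("top"); save(cv2.resize(im[195:395,90:380],(797,550)),"t2.png")
q=p[295:370,112:300].reshape(-1,3); q=q[q[:,2]>.1]; q=q[(q[:,2]<.12)&(abs(q[:,1]-.203)<.04)&(abs(q[:,0]-.446)<.04)]
print(len(q),(q.min(0)+q.max(0))/2,np.ptp(q,axis=0),np.median(q[:,2]))
```

```text
[0.64090131 0.21803852 0.21214701] [ 0.60096962  0.79926988 -0.00146363 -0.001017  ]Traceback (most recent call last):
  File "<stdin>", line 6, in <module>
    return umr_minimum(a, axis, None, out, keepdims, initial, where)
ValueError: zero-size array to reduction operation minimum which has no identity
```

View pics/t2.png

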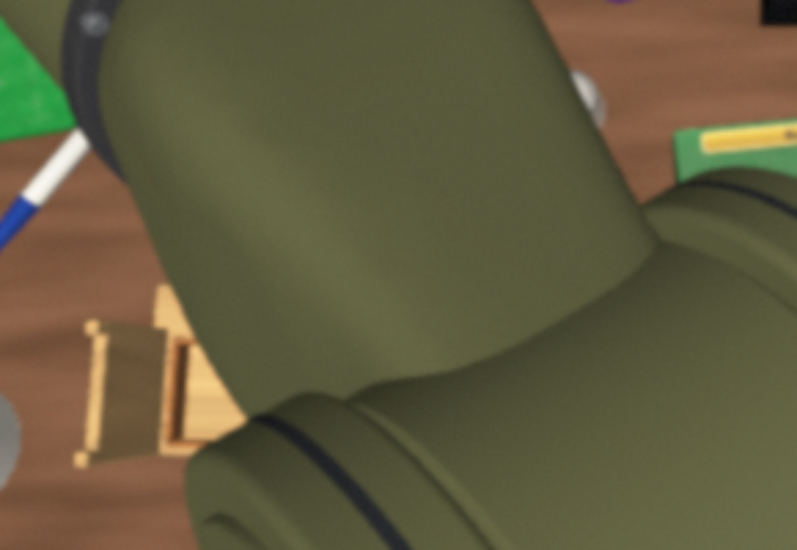

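The arm hides the caddy in the top view, showing only its left cradle at (90,390). I'll check the red jar later and pick the gold jar now.

Request:
{"method": "step_arm", "body": {
  "motion": [
    {"dx": -0.01, "dy": 0.03, "dz": 0.4, "wx": 0, "wy": 0, "wz": 0, "claw": 62},
    {"dx": -0.01, "dy": 0.03, "dz": 0.8, "wx": 0, "wy": 0, "wz": 0, "claw": 62},
    {"dx": -0.01, "dy": 0.03, "dz": 1, "wx": 0, "wy": 0, "wz": 0, "claw": 62},
    {"dx": -0.01, "dy": 0.03, "dz": 1, "wx": 0, "wy": 0, "wz": 0, "claw": 62}
  ]
}}

```text
clock: 10.0
tool_pos: [0.6427, 0.2169, 0.1316]
eef_rot: [0.601, 0.799, -0.003, -0.001]
contact_force: [-0.1, -1.3, 0.5]
opening: 0.705
finger_force: 0.0
```

Request:
{"method": "step_arm", "body": {
  "motion": [
    {"dx": 0, "dy": 0, "dz": 0.3, "wx": 0, "wy": 0, "wz": 0, "claw": 62},
    {"dx": 0, "dy": 0, "dz": 0.6, "wx": 0, "wy": 0, "wz": 0, "claw": 62},
    {"dx": 0, "dy": 0, "dz": 0.93, "wx": 0, "wy": 0, "wz": 0, "claw": 62},
    {"dx": 0, "dy": 0, "dz": 0.93, "wx": 0, "wy": 0, "wz": 0, "claw": 62}
  ]
}}

```text
clock: 10.4
tool_pos: [0.6434, 0.2169, 0.0578]
eef_rot: [0.601, 0.799, -0.002, -0.001]
contact_force: [0.1, -0.8, -0.2]
opening: 0.708
finger_force: 0.0
```

Request:
{"method": "step_arm", "body": {
  "motion": [
    {"dx": 0, "dy": 0, "dz": 0, "wx": 0, "wy": 0, "wz": 0, "claw": 50},
    {"dx": 0, "dy": 0, "dz": 0, "wx": 0, "wy": 0, "wz": 0, "claw": 45},
    {"dx": 0, "dy": 0, "dz": 0, "wx": 0, "wy": 0, "wz": 0, "claw": 30},
    {"dx": 0, "dy": 0, "dz": 0, "wx": 0, "wy": 0, "wz": 0, "claw": 20},
    {"dx": 0, "dy": 0, "dz": 0, "wx": 0, "wy": 0, "wz": 0, "claw": 20},
    {"dx": 0, "dy": 0, "dz": 0, "wx": 0, "wy": 0, "wz": 0, "claw": 20}
  ]
}}

```text
clock: 11.0
tool_pos: [0.6462, 0.2185, 0.0617]
eef_rot: [0.601, 0.799, 0.001, 0.001]
contact_force: [-0.8, -0.9, 6.3]
opening: 0.49
finger_force: 19.8
```

Request:
{"method": "step_arm", "body": {
  "motion": [
    {"dx": 0, "dy": 0, "dz": -0.3, "wx": 0, "wy": 0, "wz": 0, "claw": 20},
    {"dx": 0, "dy": 0, "dz": -0.7, "wx": 0, "wy": 0, "wz": 0, "claw": 20},
    {"dx": 0, "dy": 0, "dz": -1, "wx": 0, "wy": 0, "wz": 0, "claw": 20}
  ]
}}

```text
clock: 11.3
tool_pos: [0.6454, 0.2179, 0.1414]
eef_rot: [0.601, 0.799, 0.001, 0.0]
contact_force: [0.4, 0.4, -1.5]
opening: 0.489
finger_force: 19.8
```

Request:
{"method": "step_arm", "body": {
  "motion": [
    {"dx": 0, "dy": 0, "dz": -0.4, "wx": 0, "wy": 0, "wz": 0.03, "claw": 20},
    {"dx": 0, "dy": 0, "dz": -0.8, "wx": 0, "wy": 0, "wz": 0.06, "claw": 20},
    {"dx": 0, "dy": 0, "dz": -1, "wx": 0, "wy": 0, "wz": 0.102, "claw": 20},
    {"dx": 0, "dy": 0, "dz": -1, "wx": 0, "wy": 0, "wz": 0.102, "claw": 20}
  ]
}}

```text
clock: 11.7
tool_pos: [0.6466, 0.2187, 0.223]
eef_rot: [0.721, 0.693, 0.003, 0.001]
contact_force: [-0.1, 0.4, -2.0]
opening: 0.49
finger_force: 19.8
```

Request:
{"method": "step_arm", "body": {
  "motion": [
    {"dx": -0.15, "dy": -0.3, "dz": 0, "wx": 0, "wy": 0, "wz": 0, "claw": 20},
    {"dx": -0.3, "dy": -0.6, "dz": 0, "wx": 0, "wy": 0, "wz": 0, "claw": 20},
    {"dx": -0.42, "dy": -0.83, "dz": 0, "wx": 0, "wy": 0, "wz": 0, "claw": 20}
  ]
}}

```text
clock: 12.0
tool_pos: [0.5751, 0.1855, 0.218]
eef_rot: [0.72, 0.694, -0.002, -0.0]
contact_force: [-0.3, -1.1, -2.3]
opening: 0.49
finger_force: 19.8
```

Request:
{"method": "step_arm", "body": {
  "motion": [
    {"dx": -0.15, "dy": -0.3, "dz": 0, "wx": 0, "wy": 0, "wz": 0, "claw": 20},
    {"dx": -0.3, "dy": -0.6, "dz": 0, "wx": 0, "wy": 0, "wz": 0, "claw": 20},
    {"dx": -0.42, "dy": -0.83, "dz": 0, "wx": 0, "wy": 0, "wz": 0, "claw": 20}
  ]
}}

```text
clock: 12.3
tool_pos: [0.5073, 0.1545, 0.2183]
eef_rot: [0.72, 0.694, -0.002, -0.0]
contact_force: [0.8, -0.5, -0.8]
opening: 0.489
finger_force: 19.8
```

Request:
{"method": "step_arm", "body": {
  "motion": [
    {"dx": -0.15, "dy": -0.3, "dz": 0, "wx": 0, "wy": 0, "wz": 0, "claw": 20},
    {"dx": -0.3, "dy": -0.6, "dz": 0, "wx": 0, "wy": 0, "wz": 0, "claw": 20},
    {"dx": -0.42, "dy": -0.83, "dz": 0, "wx": 0, "wy": 0, "wz": 0, "claw": 20},
    {"dx": -0.42, "dy": -0.83, "dz": 0, "wx": 0, "wy": 0, "wz": 0, "claw": 20},
    {"dx": -0.42, "dy": -0.83, "dz": 0, "wx": 0, "wy": 0, "wz": 0, "claw": 20}
  ]
}}

```text
clock: 12.8
tool_pos: [0.4422, 0.1249, 0.2192]
eef_rot: [0.72, 0.694, -0.0, -0.0]
contact_force: [-0.1, 0.4, -1.8]
opening: 0.495
finger_force: 19.8
```

Run:
```python
from h import *
im,d,p=cloud("side"); save(cv2.resize(im[140:400,180:450],(623,600)),"s3.png")
s=get_state(); print(s["tool_pos"],s["eef_rot"],s["finger_force"])
```

```text
[0.44284249 0.12541924 0.21927232] [ 7.20572554e-01  6.93379387e-01  4.62602145e-04 -7.52064141e-05] 19.81973680201918
```

View pics/s3.png

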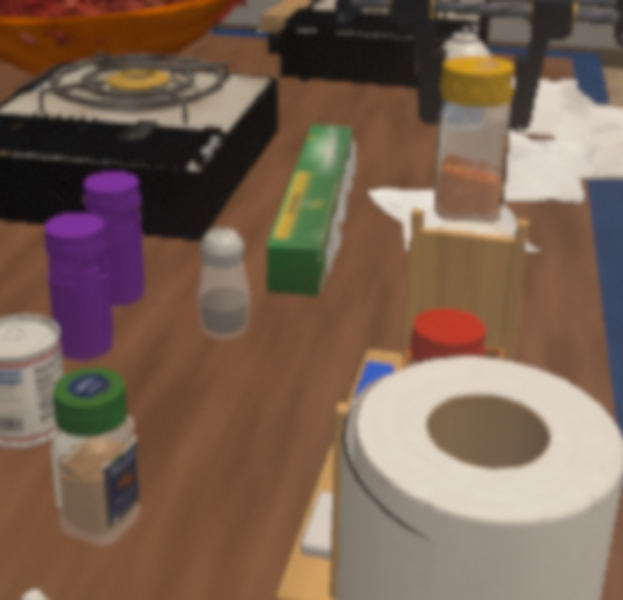

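The red jar stands upright in the middle pocket (448,335), and the gold jar is held upright over its own pocket (475,140). Lowering gold.

Request:
{"method": "step_arm", "body": {
  "motion": [
    {"dx": 0, "dy": 0, "dz": 0.3, "wx": 0, "wy": 0, "wz": 0, "claw": 20},
    {"dx": 0, "dy": 0, "dz": 0.7, "wx": 0, "wy": 0, "wz": 0, "claw": 20},
    {"dx": 0, "dy": 0, "dz": 1, "wx": 0, "wy": 0, "wz": 0, "claw": 20},
    {"dx": 0, "dy": 0, "dz": 1, "wx": 0, "wy": 0, "wz": 0, "claw": 20}
  ]
}}

```text
clock: 13.25
tool_pos: [0.4414, 0.1251, 0.137]
eef_rot: [0.72, 0.693, -0.002, -0.001]
contact_force: [-0.2, -0.8, -1.6]
opening: 0.491
finger_force: 19.8
```

Request:
{"method": "step_arm", "body": {
  "motion": [
    {"dx": 0, "dy": 0, "dz": 0.2, "wx": 0, "wy": 0, "wz": 0, "claw": 20},
    {"dx": 0, "dy": 0, "dz": 0.4, "wx": 0, "wy": 0, "wz": 0, "claw": 20},
    {"dx": 0, "dy": 0, "dz": 0.6, "wx": 0, "wy": 0, "wz": 0, "claw": 20},
    {"dx": 0, "dy": 0, "dz": 0.75, "wx": 0, "wy": 0, "wz": 0, "claw": 20},
    {"dx": 0, "dy": 0, "dz": 0.83, "wx": 0, "wy": 0, "wz": 0, "claw": 20},
    {"dx": 0, "dy": 0, "dz": 0.83, "wx": 0, "wy": 0, "wz": 0, "claw": 20}
  ]
}}

```text
clock: 13.85
tool_pos: [0.4428, 0.1255, 0.073]
eef_rot: [0.721, 0.693, 0.0, 0.0]
contact_force: [0.6, -0.2, -1.6]
opening: 0.489
finger_force: 19.8
```

Request:
{"method": "step_arm", "body": {
  "motion": [
    {"dx": 0, "dy": 0, "dz": 0.02, "wx": 0, "wy": 0, "wz": 0, "claw": 20},
    {"dx": 0, "dy": 0, "dz": 0.04, "wx": 0, "wy": 0, "wz": 0, "claw": 20},
    {"dx": 0, "dy": 0, "dz": 0.05, "wx": 0, "wy": 0, "wz": 0, "claw": 20},
    {"dx": 0, "dy": 0, "dz": 0.05, "wx": 0, "wy": 0, "wz": 0, "claw": 20}
  ]
}}

```text
clock: 14.25
tool_pos: [0.4425, 0.1251, 0.0696]
eef_rot: [0.721, 0.693, 0.001, 0.0]
contact_force: [-0.5, -0.0, 2.6]
opening: 0.488
finger_force: 19.8
```

Request:
{"method": "step_arm", "body": {
  "motion": [
    {"dx": 0, "dy": 0, "dz": 0, "wx": 0, "wy": 0, "wz": 0, "claw": 50},
    {"dx": 0, "dy": 0, "dz": 0, "wx": 0, "wy": 0, "wz": 0, "claw": 62},
    {"dx": 0, "dy": 0, "dz": 0, "wx": 0, "wy": 0, "wz": 0, "claw": 62},
    {"dx": 0, "dy": 0, "dz": 0, "wx": 0, "wy": 0, "wz": 0, "claw": 62}
  ]
}}

```text
clock: 14.65
tool_pos: [0.442, 0.1249, 0.0691]
eef_rot: [0.721, 0.693, -0.0, 0.0]
contact_force: [-0.0, -0.6, -0.3]
opening: 0.709
finger_force: 0.0
```

Request:
{"method": "step_arm", "body": {
  "motion": [
    {"dx": 0, "dy": 0, "dz": -0.4, "wx": 0, "wy": 0, "wz": 0, "claw": 62},
    {"dx": 0, "dy": 0, "dz": -1, "wx": 0, "wy": 0, "wz": 0, "claw": 62},
    {"dx": 0, "dy": 0, "dz": -1, "wx": 0, "wy": 0, "wz": 0, "claw": 62}
  ]
}}

```text
clock: 14.95
tool_pos: [0.4443, 0.1263, 0.1531]
eef_rot: [0.721, 0.693, 0.004, 0.001]
contact_force: [1.0, -0.1, -1.1]
opening: 0.699
finger_force: 0.0
```

Request:
{"method": "step_arm", "body": {
  "motion": [
    {"dx": 0, "dy": 0, "dz": -0.5, "wx": 0, "wy": 0, "wz": 0, "claw": 62},
    {"dx": 0, "dy": 0, "dz": -1, "wx": 0, "wy": 0, "wz": 0, "claw": 62}
  ]
}}

```text
clock: 15.15
tool_pos: [0.4411, 0.1243, 0.2293]
eef_rot: [0.721, 0.693, -0.001, -0.001]
contact_force: [1.0, 0.5, 0.3]
opening: 0.703
finger_force: 0.0
```

Request:
{"method": "step_arm", "body": {
  "motion": [
    {"dx": 0.36, "dy": 0.4, "dz": 0, "wx": 0, "wy": 0, "wz": 0, "claw": 62},
    {"dx": 0.72, "dy": 0.8, "dz": 0, "wx": 0, "wy": 0, "wz": 0, "claw": 62}
  ]
}}

```text
clock: 15.35
tool_pos: [0.5095, 0.1793, 0.2303]
eef_rot: [0.722, 0.692, 0.0, 0.001]
contact_force: [1.3, 0.7, 0.3]
opening: 0.705
finger_force: 0.0
```

Request:
{"method": "step_arm", "body": {
  "motion": [
    {"dx": 0.36, "dy": 0.4, "dz": 0, "wx": 0, "wy": 0, "wz": 0, "claw": 62},
    {"dx": 0.72, "dy": 0.8, "dz": 0, "wx": 0, "wy": 0, "wz": 0, "claw": 62}
  ]
}}

```text
clock: 15.55
tool_pos: [0.5756, 0.2353, 0.2285]
eef_rot: [0.721, 0.693, -0.001, 0.0]
contact_force: [0.9, -0.2, -0.4]
opening: 0.704
finger_force: 0.0
```

Request:
{"method": "step_arm", "body": {
  "motion": [
    {"dx": 0.36, "dy": 0.4, "dz": 0, "wx": 0, "wy": 0, "wz": 0.03, "claw": 62},
    {"dx": 0.73, "dy": 0.81, "dz": 0, "wx": 0, "wy": 0, "wz": 0.065, "claw": 62},
    {"dx": 0.73, "dy": 0.81, "dz": 0, "wx": 0, "wy": 0, "wz": 0.065, "claw": 62},
    {"dx": 0.73, "dy": 0.81, "dz": 0, "wx": 0, "wy": 0, "wz": 0.065, "claw": 62}
  ]
}}

```text
clock: 15.95
tool_pos: [0.641, 0.291, 0.2274]
eef_rot: [0.787, 0.616, -0.001, 0.0]
contact_force: [-0.3, -0.7, 0.2]
opening: 0.702
finger_force: 0.0
```

Run:
```python
from h import *
s=get_state(); print(s["tool_pos"],s["eef_rot"])
im,d,p=cloud("side"); save(cv2.resize(im[140:400,180:450],(623,600)),"s4.png")
```

```text
[0.6410121  0.29098737 0.22741198] [ 7.87451355e-01  6.16375648e-01 -1.19141275e-03  6.59252097e-05]
```

View pics/s4.png

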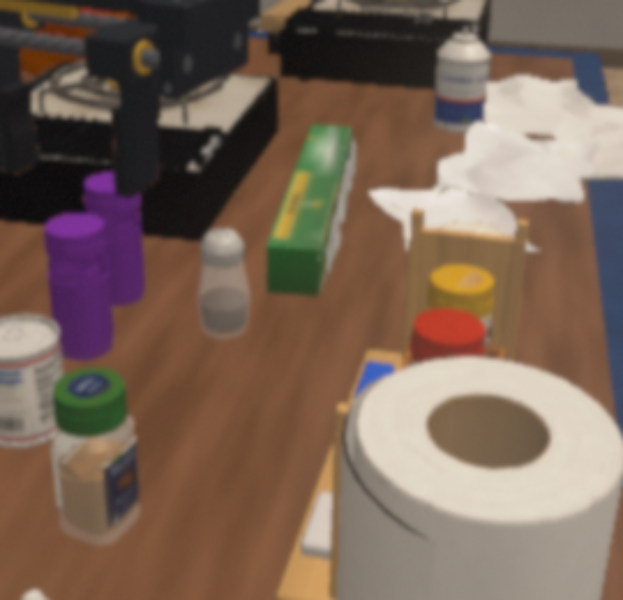

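Gold (460,290) and red (448,335) both stand upright in their pockets. Picking the green jar next.

Request:
{"method": "step_arm", "body": {
  "motion": [
    {"dx": 0, "dy": 0.01, "dz": 0.4, "wx": 0, "wy": 0, "wz": 0, "claw": 62},
    {"dx": 0, "dy": 0.01, "dz": 0.8, "wx": 0, "wy": 0, "wz": 0, "claw": 62},
    {"dx": 0, "dy": 0.01, "dz": 1, "wx": 0, "wy": 0, "wz": 0, "claw": 62},
    {"dx": 0, "dy": 0.01, "dz": 1, "wx": 0, "wy": 0, "wz": 0, "claw": 62}
  ]
}}

```text
clock: 16.4
tool_pos: [0.6405, 0.2882, 0.1466]
eef_rot: [0.788, 0.616, -0.003, -0.0]
contact_force: [0.2, -0.5, 0.3]
opening: 0.706
finger_force: 0.0
```

Request:
{"method": "step_arm", "body": {
  "motion": [
    {"dx": 0, "dy": 0, "dz": 0.3, "wx": 0, "wy": 0, "wz": 0, "claw": 62},
    {"dx": 0, "dy": 0, "dz": 0.6, "wx": 0, "wy": 0, "wz": 0, "claw": 62},
    {"dx": 0, "dy": 0, "dz": 1, "wx": 0, "wy": 0, "wz": 0, "claw": 62}
  ]
}}

```text
clock: 16.7
tool_pos: [0.6444, 0.2913, 0.0717]
eef_rot: [0.788, 0.616, 0.003, 0.0]
contact_force: [0.9, 0.6, -0.4]
opening: 0.704
finger_force: 0.0
```

Request:
{"method": "step_arm", "body": {
  "motion": [
    {"dx": 0, "dy": 0, "dz": 0.12, "wx": 0, "wy": 0, "wz": 0, "claw": 62},
    {"dx": 0, "dy": 0, "dz": 0.12, "wx": 0, "wy": 0, "wz": 0, "claw": 50},
    {"dx": 0, "dy": 0, "dz": 0.12, "wx": 0, "wy": 0, "wz": 0, "claw": 45},
    {"dx": 0, "dy": 0, "dz": 0.12, "wx": 0, "wy": 0, "wz": 0, "claw": 30},
    {"dx": 0, "dy": 0, "dz": 0.12, "wx": 0, "wy": 0, "wz": 0, "claw": 20},
    {"dx": 0, "dy": 0, "dz": 0.12, "wx": 0, "wy": 0, "wz": 0, "claw": 20},
    {"dx": 0, "dy": 0, "dz": 0.12, "wx": 0, "wy": 0, "wz": 0, "claw": 20}
  ]
}}

```text
clock: 17.4
tool_pos: [0.6437, 0.2913, 0.0617]
eef_rot: [0.788, 0.616, 0.002, 0.0]
contact_force: [0.4, -0.2, 6.7]
opening: 0.462
finger_force: 20.0
```

Request:
{"method": "step_arm", "body": {
  "motion": [
    {"dx": 0, "dy": 0, "dz": -0.3, "wx": 0, "wy": 0, "wz": 0, "claw": 20},
    {"dx": 0, "dy": 0, "dz": -0.7, "wx": 0, "wy": 0, "wz": 0, "claw": 20},
    {"dx": 0, "dy": 0, "dz": -1, "wx": 0, "wy": 0, "wz": 0, "claw": 20}
  ]
}}

```text
clock: 17.7
tool_pos: [0.6426, 0.2906, 0.1412]
eef_rot: [0.788, 0.616, 0.0, 0.0]
contact_force: [0.7, 0.6, -2.2]
opening: 0.464
finger_force: 20.0
```

Request:
{"method": "step_arm", "body": {
  "motion": [
    {"dx": 0, "dy": 0, "dz": -0.4, "wx": 0, "wy": 0, "wz": -0.03, "claw": 20},
    {"dx": 0, "dy": 0, "dz": -0.8, "wx": 0, "wy": 0, "wz": -0.065, "claw": 20},
    {"dx": 0, "dy": 0, "dz": -1, "wx": 0, "wy": 0, "wz": -0.065, "claw": 20},
    {"dx": 0, "dy": 0, "dz": -1, "wx": 0, "wy": 0, "wz": -0.065, "claw": 20}
  ]
}}

```text
clock: 18.1
tool_pos: [0.6437, 0.2914, 0.2227]
eef_rot: [0.721, 0.693, 0.003, 0.001]
contact_force: [0.8, -0.0, -2.2]
opening: 0.466
finger_force: 20.0
```

Request:
{"method": "step_arm", "body": {
  "motion": [
    {"dx": -0.02, "dy": -0.3, "dz": 0, "wx": 0, "wy": 0, "wz": 0, "claw": 20},
    {"dx": -0.05, "dy": -0.6, "dz": 0, "wx": 0, "wy": 0, "wz": 0, "claw": 20},
    {"dx": -0.08, "dy": -0.81, "dz": 0, "wx": 0, "wy": 0, "wz": 0, "claw": 20}
  ]
}}

```text
clock: 18.4
tool_pos: [0.5748, 0.2861, 0.2179]
eef_rot: [0.721, 0.693, -0.002, -0.0]
contact_force: [0.8, -0.7, -1.9]
opening: 0.466
finger_force: 20.0
```

Request:
{"method": "step_arm", "body": {
  "motion": [
    {"dx": -0.02, "dy": -0.3, "dz": 0, "wx": 0, "wy": 0, "wz": 0, "claw": 20},
    {"dx": -0.05, "dy": -0.6, "dz": 0, "wx": 0, "wy": 0, "wz": 0, "claw": 20},
    {"dx": -0.08, "dy": -0.81, "dz": 0, "wx": 0, "wy": 0, "wz": 0, "claw": 20}
  ]
}}

```text
clock: 18.7
tool_pos: [0.5098, 0.2822, 0.2182]
eef_rot: [0.721, 0.693, -0.002, -0.0]
contact_force: [0.4, 0.2, -1.6]
opening: 0.464
finger_force: 20.0
```

Request:
{"method": "step_arm", "body": {
  "motion": [
    {"dx": -0.02, "dy": -0.3, "dz": 0, "wx": 0, "wy": 0, "wz": 0, "claw": 20},
    {"dx": -0.05, "dy": -0.6, "dz": 0, "wx": 0, "wy": 0, "wz": 0, "claw": 20},
    {"dx": -0.08, "dy": -0.81, "dz": 0, "wx": 0, "wy": 0, "wz": 0, "claw": 20},
    {"dx": -0.08, "dy": -0.81, "dz": 0, "wx": 0, "wy": 0, "wz": 0, "claw": 20},
    {"dx": -0.08, "dy": -0.81, "dz": 0, "wx": 0, "wy": 0, "wz": 0, "claw": 20}
  ]
}}

```text
clock: 19.2
tool_pos: [0.4477, 0.2787, 0.219]
eef_rot: [0.721, 0.693, -0.0, 0.0]
contact_force: [0.5, -0.2, -1.3]
opening: 0.468
finger_force: 20.0
```

Run:
```python
from h import *
im,d,p=cloud("side"); save(cv2.resize(im[100:400,200:450],(500,600)),"s5.png")
s=get_state(); print(s["tool_pos"],s["eef_rot"],s["finger_force"])
```

```text
[0.44831167 0.27884308 0.21903257] [ 7.21440833e-01  6.92476048e-01 -2.33965857e-05  2.13545010e-04] 19.99250820837915
```

View pics/s5.png

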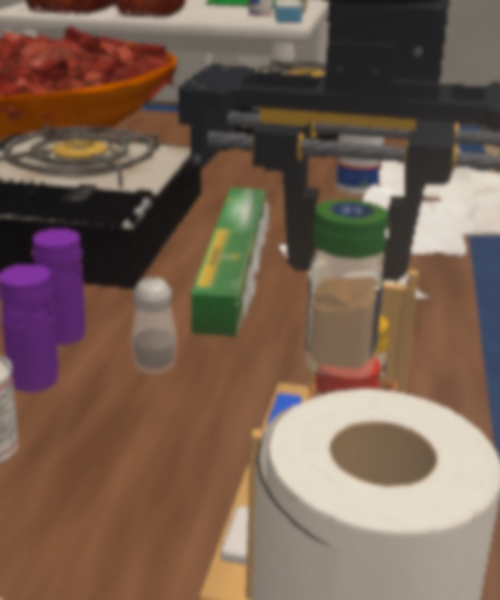

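The green jar is held upright at (348,290) above its pocket. Lowering it with a +2 mm correction in y.

Request:
{"method": "step_arm", "body": {
  "motion": [
    {"dx": 0.03, "dy": 0, "dz": 0.3, "wx": 0, "wy": 0, "wz": 0, "claw": 20},
    {"dx": 0.03, "dy": 0, "dz": 0.7, "wx": 0, "wy": 0, "wz": 0, "claw": 20},
    {"dx": 0.03, "dy": 0, "dz": 1, "wx": 0, "wy": 0, "wz": 0, "claw": 20},
    {"dx": 0.03, "dy": 0, "dz": 1, "wx": 0, "wy": 0, "wz": 0, "claw": 20}
  ]
}}

```text
clock: 19.65
tool_pos: [0.447, 0.2798, 0.1365]
eef_rot: [0.721, 0.692, -0.003, -0.0]
contact_force: [0.0, 0.4, -2.4]
opening: 0.464
finger_force: 20.0
```

Request:
{"method": "step_arm", "body": {
  "motion": [
    {"dx": 0, "dy": 0, "dz": 0.2, "wx": 0, "wy": 0, "wz": 0, "claw": 20},
    {"dx": 0, "dy": 0, "dz": 0.4, "wx": 0, "wy": 0, "wz": 0, "claw": 20},
    {"dx": 0, "dy": 0, "dz": 0.6, "wx": 0, "wy": 0, "wz": 0, "claw": 20},
    {"dx": 0, "dy": 0, "dz": 0.75, "wx": 0, "wy": 0, "wz": 0, "claw": 20},
    {"dx": 0, "dy": 0, "dz": 0.83, "wx": 0, "wy": 0, "wz": 0, "claw": 20},
    {"dx": 0, "dy": 0, "dz": 0.83, "wx": 0, "wy": 0, "wz": 0, "claw": 20}
  ]
}}

```text
clock: 20.25
tool_pos: [0.4477, 0.2815, 0.0728]
eef_rot: [0.721, 0.693, -0.0, 0.0]
contact_force: [0.3, 0.5, -2.3]
opening: 0.464
finger_force: 20.0
```

Request:
{"method": "step_arm", "body": {
  "motion": [
    {"dx": 0, "dy": 0, "dz": 0.02, "wx": 0, "wy": 0, "wz": 0, "claw": 20},
    {"dx": 0, "dy": 0, "dz": 0.04, "wx": 0, "wy": 0, "wz": 0, "claw": 20},
    {"dx": 0, "dy": 0, "dz": 0.05, "wx": 0, "wy": 0, "wz": 0, "claw": 20},
    {"dx": 0, "dy": 0, "dz": 0.05, "wx": 0, "wy": 0, "wz": 0, "claw": 20}
  ]
}}

```text
clock: 20.65
tool_pos: [0.4478, 0.2817, 0.0697]
eef_rot: [0.721, 0.693, 0.0, 0.0]
contact_force: [-0.4, -0.4, 2.7]
opening: 0.466
finger_force: 20.0
```

Request:
{"method": "step_arm", "body": {
  "motion": [
    {"dx": 0, "dy": 0, "dz": 0, "wx": 0, "wy": 0, "wz": 0, "claw": 50},
    {"dx": 0, "dy": 0, "dz": 0, "wx": 0, "wy": 0, "wz": 0, "claw": 62},
    {"dx": 0, "dy": 0, "dz": 0, "wx": 0, "wy": 0, "wz": 0, "claw": 62},
    {"dx": 0, "dy": 0, "dz": 0, "wx": 0, "wy": 0, "wz": 0, "claw": 62}
  ]
}}

```text
clock: 21.05
tool_pos: [0.4475, 0.2815, 0.0691]
eef_rot: [0.721, 0.693, 0.0, 0.0]
contact_force: [0.0, 0.1, 0.6]
opening: 0.702
finger_force: 0.0
```

Request:
{"method": "step_arm", "body": {
  "motion": [
    {"dx": 0, "dy": 0, "dz": -0.4, "wx": 0, "wy": 0, "wz": 0, "claw": 62},
    {"dx": 0, "dy": 0, "dz": -1, "wx": 0, "wy": 0, "wz": 0, "claw": 62},
    {"dx": 0, "dy": 0, "dz": -1, "wx": 0, "wy": 0, "wz": 0, "claw": 62}
  ]
}}

```text
clock: 21.35
tool_pos: [0.4498, 0.284, 0.1537]
eef_rot: [0.721, 0.693, 0.005, 0.0]
contact_force: [1.2, 1.3, -0.4]
opening: 0.7
finger_force: 0.0
```

Request:
{"method": "step_arm", "body": {
  "motion": [
    {"dx": 0, "dy": 0, "dz": -0.5, "wx": 0, "wy": 0, "wz": 0, "claw": 62},
    {"dx": 0, "dy": 0, "dz": -1, "wx": 0, "wy": 0, "wz": 0, "claw": 62}
  ]
}}

```text
clock: 21.55
tool_pos: [0.4468, 0.2807, 0.2291]
eef_rot: [0.721, 0.693, -0.002, -0.0]
contact_force: [0.4, 0.1, 0.5]
opening: 0.705
finger_force: 0.0
```

Request:
{"method": "step_arm", "body": {
  "motion": [
    {"dx": -0.5, "dy": 0.18, "dz": 0, "wx": 0, "wy": 0, "wz": 0, "claw": 80},
    {"dx": -0.95, "dy": 0.36, "dz": 0, "wx": 0, "wy": 0, "wz": 0, "claw": 80}
  ]
}}

```text
clock: 21.75
tool_pos: [0.4738, 0.2043, 0.2299]
eef_rot: [0.72, 0.694, 0.001, 0.0]
contact_force: [0.8, -0.3, 0.3]
opening: 0.867
finger_force: 0.0
```

Request:
{"method": "step_arm", "body": {
  "motion": [
    {"dx": -0.5, "dy": 0.18, "dz": 0, "wx": 0, "wy": 0, "wz": 0, "claw": 80},
    {"dx": -0.95, "dy": 0.36, "dz": 0, "wx": 0, "wy": 0, "wz": 0, "claw": 80}
  ]
}}

```text
clock: 21.95
tool_pos: [0.4991, 0.125, 0.2286]
eef_rot: [0.721, 0.693, -0.001, 0.0]
contact_force: [0.5, 0.5, 0.1]
opening: 0.909
finger_force: 0.0
```

Request:
{"method": "step_arm", "body": {
  "motion": [
    {"dx": -0.5, "dy": 0.18, "dz": 0, "wx": 0, "wy": 0, "wz": 0, "claw": 80},
    {"dx": -0.95, "dy": 0.36, "dz": 0, "wx": 0, "wy": 0, "wz": 0, "claw": 80}
  ]
}}

```text
clock: 22.15
tool_pos: [0.5248, 0.0478, 0.2284]
eef_rot: [0.721, 0.693, -0.001, 0.0]
contact_force: [-0.3, 0.2, 0.1]
opening: 0.907
finger_force: 0.0
```

Request:
{"method": "step_arm", "body": {
  "motion": [
    {"dx": -0.5, "dy": 0.18, "dz": 0, "wx": 0, "wy": 0, "wz": 0, "claw": 80},
    {"dx": -0.95, "dy": 0.36, "dz": 0, "wx": 0, "wy": 0, "wz": 0, "claw": 80}
  ]
}}

```text
clock: 22.35
tool_pos: [0.5504, -0.0293, 0.2284]
eef_rot: [0.721, 0.692, -0.001, -0.0]
contact_force: [0.5, -0.3, -0.6]
opening: 0.909
finger_force: 0.0
```

Request:
{"method": "step_arm", "body": {
  "motion": [
    {"dx": -0.5, "dy": 0.18, "dz": 0, "wx": 0, "wy": 0, "wz": 0, "claw": 80},
    {"dx": -0.95, "dy": 0.36, "dz": 0, "wx": 0, "wy": 0, "wz": 0, "claw": 80}
  ]
}}

```text
clock: 22.55
tool_pos: [0.5761, -0.1065, 0.2283]
eef_rot: [0.721, 0.692, -0.001, -0.0]
contact_force: [1.2, 0.6, -0.5]
opening: 0.907
finger_force: 0.0
```

Request:
{"method": "step_arm", "body": {
  "motion": [
    {"dx": -0.5, "dy": 0.18, "dz": 0, "wx": 0, "wy": 0, "wz": -0.037, "claw": 80},
    {"dx": -0.95, "dy": 0.36, "dz": 0, "wx": 0, "wy": 0, "wz": -0.037, "claw": 80},
    {"dx": -0.95, "dy": 0.36, "dz": 0, "wx": 0, "wy": 0, "wz": -0.037, "claw": 80},
    {"dx": -0.95, "dy": 0.36, "dz": 0, "wx": 0, "wy": 0, "wz": -0.037, "claw": 80}
  ]
}}

```text
clock: 22.95
tool_pos: [0.6014, -0.1818, 0.228]
eef_rot: [0.681, 0.733, -0.0, -0.001]
contact_force: [0.0, 0.2, -0.4]
opening: 0.906
finger_force: 0.0
```

Run:
```python
from h import *
s=get_state(); print(s["clock"],s["tool_pos"],s["eef_rot"])
im,d,p=cloud("top"); save(cv2.resize(im[195:395,90:380],(797,550)),"t6.png")
for n,y in(("green",.281),("red",.203),("gold",.125)):
    q=p.reshape(-1,3); q=q[(q[:,2]>.09)&(q[:,2]<.122)&(abs(q[:,1]-y)<.034)&(abs(q[:,0]-.446)<.04)]
    if len(q): print(n,len(q),((q.min(0)+q.max(0))/2).round(4),np.ptp(q,axis=0).round(4),np.median(q[:,2]))
```

```text
22.95 [ 0.6014237  -0.18181628  0.22796298] [ 6.80503705e-01  7.32744292e-01 -2.77165541e-04 -6.57915533e-04]
green 556 [0.4466 0.2802 0.1003] [0.0391 0.0412 0.0205] 0.10646310387970354
red 659 [0.4436 0.2032 0.1074] [0.0441 0.0455 0.0253] 0.11574249993808805
gold 592 [0.4404 0.1235 0.1022] [0.0431 0.0441 0.0215] 0.10862215509780776
```

View pics/t6.png

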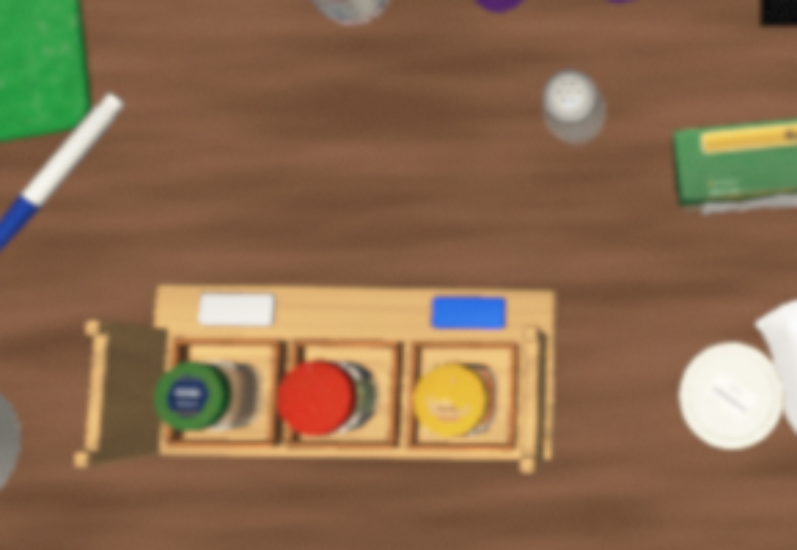

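The top crop shows the caddy with green at (192,397), red at (316,397) and gold (452,400). Cap heights of 106, 116 and 109 mm mean all three sit on the pocket floor. The shaker (570,95) and cup (730,395) have not moved. Now I'll check the clearance to the crumpled paper beside the film box.

Run:
```python
from h import *
for f in("top0","side0"):
    p=np.load(f+".npz")["p"].reshape(-1,3)
    for y in(-.12,-.14,-.16,-.18,-.20,-.22,-.24):
        r=[]
        for x in np.arange(.50,.59,.01):
            q=p[(abs(p[:,0]-x)<.005)&(abs(p[:,1]-y)<.01)]
            r.append(round(float(np.max(q[:,2]))*1000) if len(q) else None)
        print(f,y,r)
```

```text
top0 -0.12 [25, 5, 4, 4, 3, 4, 4, 47, 50]
top0 -0.14 [26, 26, 5, 5, 4, 4, 6, 41, 50]
top0 -0.16 [22, 25, 24, 4, 4, 4, 5, 43, 51]
top0 -0.18 [16, 18, 20, 22, 22, 3, 7, 31, 50]
top0 -0.2 [18, 17, 18, 22, 25, 26, 5, 32, 50]
top0 -0.22 [27, 26, 26, 26, 25, 26, 3, 11, 49]
top0 -0.24 [5, 4, 4, 4, 4, 5, 4, 5, 49]
side0 -0.12 [24, 2, 2, 2, 1, 1, 1, 45, 47]
side0 -0.14 [24, 24, 1, 1, 2, 1, 1, 42, 47]
side0 -0.16 [19, 18, 20, 2, 1, 2, 1, 25, 47]
side0 -0.18 [12, 13, 17, 20, 23, 2, 2, 38, 48]
side0 -0.2 [17, 16, 16, 17, 22, 25, 1, 28, 47]
side0 -0.22 [24, 25, 24, 25, 25, 24, 1, 2, 47]
side0 -0.24 [None, None, None, None, 1, 1, 1, 2, 45]
```

Request:
{"method": "step_arm", "body": {
  "motion": [
    {"dx": 0.15, "dy": 0.02, "dz": 0.4, "wx": 0, "wy": 0, "wz": 0, "claw": 72},
    {"dx": 0.15, "dy": 0.02, "dz": 1, "wx": 0, "wy": 0, "wz": 0, "claw": 72},
    {"dx": 0.15, "dy": 0.02, "dz": 1, "wx": 0, "wy": 0, "wz": 0, "claw": 72}
  ]
}}

```text
clock: 23.3
tool_pos: [0.5979, -0.1666, 0.1439]
eef_rot: [0.678, 0.735, -0.003, -0.005]
contact_force: [-1.8, -0.2, -0.4]
opening: 0.814
finger_force: 0.0
```

Request:
{"method": "step_arm", "body": {
  "motion": [
    {"dx": 0, "dy": 0, "dz": 0.3, "wx": 0, "wy": 0, "wz": 0, "claw": 72},
    {"dx": 0, "dy": 0, "dz": 0.7, "wx": 0, "wy": 0, "wz": 0, "claw": 72},
    {"dx": 0, "dy": 0, "dz": 1, "wx": 0, "wy": 0, "wz": 0, "claw": 72},
    {"dx": 0, "dy": 0, "dz": 1, "wx": 0, "wy": 0, "wz": 0, "claw": 72},
    {"dx": 0, "dy": 0, "dz": 1, "wx": 0, "wy": 0, "wz": 0, "claw": 72}
  ]
}}

```text
clock: 23.8
tool_pos: [0.6036, -0.1682, 0.0709]
eef_rot: [0.679, 0.734, 0.001, 0.001]
contact_force: [0.4, 1.0, 0.7]
opening: 0.818
finger_force: 0.0
```

Request:
{"method": "step_arm", "body": {
  "motion": [
    {"dx": 0, "dy": 0, "dz": 0.15, "wx": 0, "wy": 0, "wz": 0, "claw": 72},
    {"dx": 0, "dy": 0, "dz": 0.3, "wx": 0, "wy": 0, "wz": 0, "claw": 72},
    {"dx": 0, "dy": 0, "dz": 0.45, "wx": 0, "wy": 0, "wz": 0, "claw": 72},
    {"dx": 0, "dy": 0, "dz": 0.6, "wx": 0, "wy": 0, "wz": 0, "claw": 72},
    {"dx": 0, "dy": 0, "dz": 0.625, "wx": 0, "wy": 0, "wz": 0, "claw": 72},
    {"dx": 0, "dy": 0, "dz": 0.625, "wx": 0, "wy": 0, "wz": 0, "claw": 72}
  ]
}}

```text
clock: 24.4
tool_pos: [0.6022, -0.1688, 0.0183]
eef_rot: [0.68, 0.734, -0.0, -0.001]
contact_force: [-0.4, 1.4, -0.3]
opening: 0.814
finger_force: 0.0
```

Request:
{"method": "step_arm", "body": {
  "motion": [
    {"dx": 0, "dy": 0, "dz": 0, "wx": 0, "wy": 0, "wz": 0, "claw": 60},
    {"dx": 0, "dy": 0, "dz": 0, "wx": 0, "wy": 0, "wz": 0, "claw": 50},
    {"dx": 0, "dy": 0, "dz": 0, "wx": 0, "wy": 0, "wz": 0, "claw": 40},
    {"dx": 0, "dy": 0, "dz": 0, "wx": 0, "wy": 0, "wz": 0, "claw": 30},
    {"dx": 0, "dy": 0, "dz": 0, "wx": 0, "wy": 0, "wz": 0, "claw": 25},
    {"dx": 0, "dy": 0, "dz": 0, "wx": 0, "wy": 0, "wz": 0, "claw": 25},
    {"dx": 0, "dy": 0, "dz": 0, "wx": 0, "wy": 0, "wz": 0, "claw": 25}
  ],
  "force": 30
}}

```text
clock: 25.1
tool_pos: [0.6028, -0.1691, 0.0195]
eef_rot: [0.68, 0.734, 0.0, 0.0]
contact_force: [-0.4, -0.1, 4.6]
opening: 0.528
finger_force: 30.0
```

Request:
{"method": "step_arm", "body": {
  "motion": [
    {"dx": 0, "dy": 0, "dz": -0.2, "wx": 0, "wy": 0, "wz": 0, "claw": 25},
    {"dx": 0, "dy": 0, "dz": -0.5, "wx": 0, "wy": 0, "wz": 0, "claw": 25},
    {"dx": 0, "dy": 0, "dz": -0.8, "wx": 0, "wy": 0, "wz": 0, "claw": 25},
    {"dx": 0, "dy": 0, "dz": -1, "wx": 0, "wy": 0, "wz": 0, "claw": 25}
  ]
}}

```text
clock: 25.5
tool_pos: [0.603, -0.1688, 0.1011]
eef_rot: [0.68, 0.734, 0.001, 0.0]
contact_force: [-0.2, 1.1, -2.2]
opening: 0.526
finger_force: 30.0
```

Request:
{"method": "step_arm", "body": {
  "motion": [
    {"dx": 0, "dy": 0, "dz": -0.3, "wx": 0, "wy": 0, "wz": 0, "claw": 25},
    {"dx": 0, "dy": 0, "dz": -0.7, "wx": 0, "wy": 0, "wz": 0, "claw": 25},
    {"dx": 0, "dy": 0, "dz": -1, "wx": 0, "wy": 0, "wz": 0, "claw": 25}
  ]
}}

```text
clock: 25.8
tool_pos: [0.6026, -0.1688, 0.181]
eef_rot: [0.68, 0.734, 0.0, 0.0]
contact_force: [0.1, 0.1, -2.4]
opening: 0.524
finger_force: 30.0
```

Request:
{"method": "step_arm", "body": {
  "motion": [
    {"dx": 0, "dy": 0, "dz": -0.3, "wx": 0, "wy": 0, "wz": 0.01, "claw": 25},
    {"dx": 0, "dy": 0, "dz": -0.7, "wx": 0, "wy": 0, "wz": 0.025, "claw": 25},
    {"dx": 0, "dy": 0, "dz": -1, "wx": 0, "wy": 0, "wz": 0.037, "claw": 25},
    {"dx": 0, "dy": 0, "dz": -1, "wx": 0, "wy": 0, "wz": 0.037, "claw": 25}
  ]
}}

```text
clock: 26.2
tool_pos: [0.6045, -0.1686, 0.2628]
eef_rot: [0.721, 0.693, 0.002, 0.003]
contact_force: [0.4, 0.3, -2.7]
opening: 0.527
finger_force: 30.0
```

Request:
{"method": "step_arm", "body": {
  "motion": [
    {"dx": 0.2, "dy": -0.1, "dz": 0, "wx": 0, "wy": 0, "wz": 0, "claw": 25},
    {"dx": 0.55, "dy": -0.25, "dz": 0, "wx": 0, "wy": 0, "wz": 0, "claw": 25},
    {"dx": 0.95, "dy": -0.43, "dz": 0, "wx": 0, "wy": 0, "wz": 0, "claw": 25}
  ]
}}

```text
clock: 26.5
tool_pos: [0.5698, -0.0921, 0.2573]
eef_rot: [0.722, 0.692, -0.001, -0.001]
contact_force: [0.3, 0.1, -3.7]
opening: 0.531
finger_force: 30.0
```

Request:
{"method": "step_arm", "body": {
  "motion": [
    {"dx": 0.32, "dy": -0.14, "dz": 0, "wx": 0, "wy": 0, "wz": 0, "claw": 25},
    {"dx": 0.64, "dy": -0.28, "dz": 0, "wx": 0, "wy": 0, "wz": 0, "claw": 25},
    {"dx": 0.95, "dy": -0.43, "dz": 0, "wx": 0, "wy": 0, "wz": 0, "claw": 25}
  ]
}}

```text
clock: 26.8
tool_pos: [0.5383, -0.0134, 0.2576]
eef_rot: [0.721, 0.693, -0.001, -0.001]
contact_force: [-0.5, 0.6, -2.7]
opening: 0.526
finger_force: 30.0
```

Request:
{"method": "step_arm", "body": {
  "motion": [
    {"dx": 0.32, "dy": -0.14, "dz": 0, "wx": 0, "wy": 0, "wz": 0, "claw": 25},
    {"dx": 0.64, "dy": -0.28, "dz": 0, "wx": 0, "wy": 0, "wz": 0, "claw": 25},
    {"dx": 0.95, "dy": -0.43, "dz": 0, "wx": 0, "wy": 0, "wz": 0, "claw": 25}
  ]
}}

```text
clock: 27.1
tool_pos: [0.507, 0.0636, 0.2577]
eef_rot: [0.721, 0.693, -0.001, -0.001]
contact_force: [0.8, -0.5, -2.5]
opening: 0.53
finger_force: 30.0
```

Request:
{"method": "step_arm", "body": {
  "motion": [
    {"dx": 0.32, "dy": -0.14, "dz": 0, "wx": 0, "wy": 0, "wz": 0, "claw": 25},
    {"dx": 0.64, "dy": -0.28, "dz": 0, "wx": 0, "wy": 0, "wz": 0, "claw": 25},
    {"dx": 0.95, "dy": -0.43, "dz": 0, "wx": 0, "wy": 0, "wz": 0, "claw": 25}
  ]
}}

```text
clock: 27.4
tool_pos: [0.4758, 0.1408, 0.2578]
eef_rot: [0.721, 0.693, -0.001, -0.001]
contact_force: [0.4, 0.4, -3.0]
opening: 0.527
finger_force: 30.0
```

Request:
{"method": "step_arm", "body": {
  "motion": [
    {"dx": 0.32, "dy": -0.14, "dz": 0, "wx": 0, "wy": 0, "wz": 0, "claw": 25},
    {"dx": 0.64, "dy": -0.28, "dz": 0, "wx": 0, "wy": 0, "wz": 0, "claw": 25},
    {"dx": 0.85, "dy": -0.38, "dz": 0, "wx": 0, "wy": 0, "wz": 0, "claw": 25},
    {"dx": 0.94, "dy": -0.42, "dz": 0, "wx": 0, "wy": 0, "wz": 0, "claw": 25},
    {"dx": 0.94, "dy": -0.42, "dz": 0, "wx": 0, "wy": 0, "wz": 0, "claw": 25},
    {"dx": 0.94, "dy": -0.42, "dz": 0, "wx": 0, "wy": 0, "wz": 0, "claw": 25}
  ]
}}

```text
clock: 28.0
tool_pos: [0.4469, 0.2153, 0.2584]
eef_rot: [0.721, 0.692, -0.001, 0.0]
contact_force: [0.3, 0.2, -3.2]
opening: 0.53
finger_force: 30.0
```

Run:
```python
from h import *
s=get_state(); print(s["clock"],s["tool_pos"],s["eef_rot"],s["finger_force"])
im,d,p=cloud("side"); np.savez("side7.npz",im=im,p=p); save(im,"s7.png")
im2,d,p2=cloud("top"); np.savez("top7.npz",im=im2,p=p2); save(im2,"t7.png")
```

```text
28.0 [0.44685198 0.21525252 0.25843256] [ 7.21445691e-01  6.92470223e-01 -9.87437612e-04  3.61519903e-04] 29.99967106617987
```

View pics/s7.png

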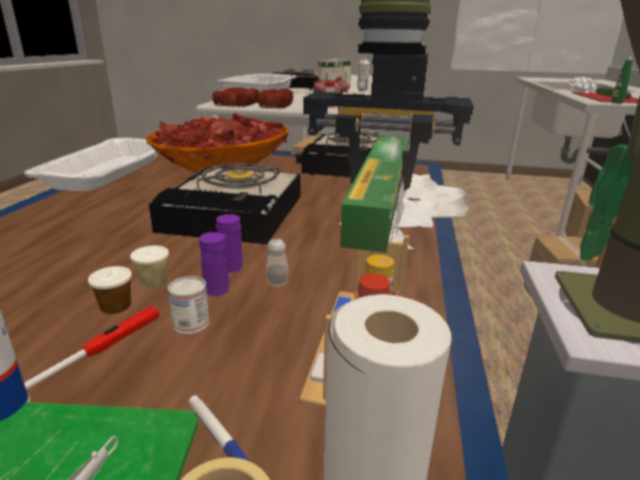

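The film box is held over the caddy, spanning (345-410, 135-250). Measuring its pose and tilt before I lower it.

Run:
```python
from h import *
for f in("side7","top7"):
    p=np.load(f+".npz")["p"].reshape(-1,3)
    q=p[(p[:,2]>.275)&(p[:,2]<.297)&(abs(p[:,0]-.446)<.045)&(p[:,1]>-.02)&(p[:,1]<.42)]
    if len(q)<50: print(f,len(q)); continue
    for y0,y1 in((0,.06),(.06,.1),(.1,.15),(.25,.3),(.3,.34),(.34,.4)):
        s=q[(q[:,1]>y0)&(q[:,1]<y1)]
        if len(s)>5: print(f,y0,len(s),"z",np.median(s[:,2]).round(4),"x",np.percentile(s[:,0],[2,98]).round(4))
    print("yrange",np.percentile(q[:,1],[.2,99.8]).round(4))
p=np.load("side7.npz")["p"].reshape(-1,3)
q=p[(p[:,2]>.235)&(p[:,2]<.285)&(abs(p[:,0]-.446)<.03)&(p[:,1]>.3)&(p[:,1]<.42)]
print("end face y",np.median(q[:,1]),"z",np.percentile(q[:,2],[1,99]))
```

```text
side7 0 90 z 0.2854 x [0.4153 0.4608]
side7 0.06 183 z 0.2853 x [0.4167 0.4625]
side7 0.1 263 z 0.2853 x [0.4196 0.4645]
side7 0.25 587 z 0.2851 x [0.4235 0.4707]
side7 0.3 604 z 0.285 x [0.4257 0.4726]
side7 0.34 967 z 0.2841 x [0.4281 0.4742]
yrange [0.0407 0.3682]
top7 0 686 z 0.2855 x [0.4158 0.4615]
top7 0.06 1163 z 0.2855 x [0.416  0.4635]
top7 0.1 1439 z 0.2854 x [0.4185 0.4646]
yrange [0.0361 0.2117]
end face y 0.3653505489838711 z [0.24008268 0.28497734]
```

Request:
{"method": "step_arm", "body": {
  "motion": [
    {"dx": 0.012, "dy": 0.016, "dz": 0.2, "wx": 0, "wy": 0, "wz": 0, "claw": 25},
    {"dx": 0.012, "dy": 0.016, "dz": 0.5, "wx": 0, "wy": 0, "wz": 0, "claw": 25},
    {"dx": 0.012, "dy": 0.016, "dz": 0.8, "wx": 0, "wy": 0, "wz": 0, "claw": 25},
    {"dx": 0.012, "dy": 0.016, "dz": 1, "wx": 0, "wy": 0, "wz": 0, "claw": 25},
    {"dx": 0.012, "dy": 0.016, "dz": 1, "wx": 0, "wy": 0, "wz": 0, "claw": 25}
  ]
}}

```text
clock: 28.6
tool_pos: [0.4474, 0.2157, 0.1773]
eef_rot: [0.722, 0.692, -0.002, -0.0]
contact_force: [0.6, -0.2, -2.5]
opening: 0.524
finger_force: 30.0
```

Request:
{"method": "step_arm", "body": {
  "motion": [
    {"dx": 0, "dy": 0, "dz": 0.1, "wx": 0, "wy": 0, "wz": 0, "claw": 25},
    {"dx": 0, "dy": 0, "dz": 0.2, "wx": 0, "wy": 0, "wz": 0, "claw": 25},
    {"dx": 0, "dy": 0, "dz": 0.3, "wx": 0, "wy": 0, "wz": 0, "claw": 25},
    {"dx": 0, "dy": 0, "dz": 0.38, "wx": 0, "wy": 0, "wz": 0, "claw": 25},
    {"dx": 0, "dy": 0, "dz": 0.44, "wx": 0, "wy": 0, "wz": 0, "claw": 25},
    {"dx": 0, "dy": 0, "dz": 0.46, "wx": 0, "wy": 0, "wz": 0, "claw": 25},
    {"dx": 0, "dy": 0, "dz": 0.46, "wx": 0, "wy": 0, "wz": 0, "claw": 25}
  ]
}}

```text
clock: 29.3
tool_pos: [0.448, 0.2177, 0.1421]
eef_rot: [0.721, 0.693, -0.0, 0.0]
contact_force: [-0.4, 0.4, -2.0]
opening: 0.527
finger_force: 30.0
```

Request:
{"method": "step_arm", "body": {
  "motion": [
    {"dx": 0, "dy": 0, "dz": 0.01, "wx": 0, "wy": 0, "wz": 0, "claw": 25},
    {"dx": 0, "dy": 0, "dz": 0.02, "wx": 0, "wy": 0, "wz": 0, "claw": 25},
    {"dx": 0, "dy": 0, "dz": 0.02, "wx": 0, "wy": 0, "wz": 0, "claw": 25}
  ]
}}

```text
clock: 29.6
tool_pos: [0.4481, 0.2177, 0.1408]
eef_rot: [0.721, 0.693, 0.0, 0.0]
contact_force: [-0.1, -0.7, -2.5]
opening: 0.533
finger_force: 30.0
```

Lowering the last bit until contact.

Request:
{"method": "step_arm", "body": {
  "motion": [
    {"dx": 0, "dy": 0, "dz": 0.01, "wx": 0, "wy": 0, "wz": 0, "claw": 25},
    {"dx": 0, "dy": 0, "dz": 0.02, "wx": 0, "wy": 0, "wz": 0, "claw": 25},
    {"dx": 0, "dy": 0, "dz": 0.02, "wx": 0, "wy": 0, "wz": 0, "claw": 25}
  ]
}}

```text
clock: 29.9
tool_pos: [0.4481, 0.2178, 0.1395]
eef_rot: [0.721, 0.693, 0.0, 0.0]
contact_force: [1.0, -0.6, 2.5]
opening: 0.531
finger_force: 30.0
```

Run:
```python
from h import *
s=get_state(); print(s["tool_pos"],s["contact_force"])
im,d,p=cloud("side"); p=p.reshape(-1,3)
q=p[(p[:,2]>.155)&(p[:,2]<.18)&(abs(p[:,0]-.446)<.045)&(p[:,1]>-.02)&(p[:,1]<.42)]
for y0,y1 in((.02,.1),(.1,.15),(.25,.3),(.3,.34),(.34,.36)):
    t=q[(q[:,1]>y0)&(q[:,1]<y1)]
    if len(t)>5: print(y0,len(t),"z",np.median(t[:,2]).round(4),"x",np.percentile(t[:,0],[2,98]).round(4))
```

```text
[0.44814101 0.21775024 0.1394829 ] [ 1.04657535 -0.62007381  2.52177521]
0.02 186 z 0.1662 x [0.4172 0.4642]
0.1 212 z 0.1662 x [0.4169 0.4661]
0.25 797 z 0.1661 x [0.4248 0.4716]
0.3 614 z 0.1661 x [0.4283 0.4736]
0.34 75 z 0.1661 x [0.461  0.4757]
```

Seated: the top is at 0.166 m and level. Releasing.

Request:
{"method": "step_arm", "body": {
  "motion": [
    {"dx": 0, "dy": 0, "dz": 0, "wx": 0, "wy": 0, "wz": 0, "claw": 52},
    {"dx": 0, "dy": 0, "dz": 0, "wx": 0, "wy": 0, "wz": 0, "claw": 62},
    {"dx": 0, "dy": 0, "dz": 0, "wx": 0, "wy": 0, "wz": 0, "claw": 80},
    {"dx": 0, "dy": 0, "dz": 0, "wx": 0, "wy": 0, "wz": 0, "claw": 80},
    {"dx": 0, "dy": 0, "dz": 0, "wx": 0, "wy": 0, "wz": 0, "claw": 80}
  ]
}}

```text
clock: 30.45
tool_pos: [0.448, 0.2177, 0.139]
eef_rot: [0.721, 0.693, -0.0, 0.0]
contact_force: [0.8, -0.3, 1.1]
opening: 0.899
finger_force: 0.0
```

Request:
{"method": "step_arm", "body": {
  "motion": [
    {"dx": 0, "dy": 0, "dz": -0.3, "wx": 0, "wy": 0, "wz": 0, "claw": 80},
    {"dx": 0, "dy": 0, "dz": -0.6, "wx": 0, "wy": 0, "wz": 0, "claw": 80},
    {"dx": 0, "dy": 0, "dz": -1, "wx": 0, "wy": 0, "wz": 0, "claw": 80}
  ]
}}

```text
clock: 30.75
tool_pos: [0.4473, 0.2172, 0.2192]
eef_rot: [0.721, 0.693, -0.001, -0.0]
contact_force: [-0.3, 0.2, 0.2]
opening: 0.908
finger_force: 0.0
```

Request:
{"method": "step_arm", "body": {
  "motion": [
    {"dx": 0, "dy": 0, "dz": -0.5, "wx": 0, "wy": 0, "wz": 0, "claw": 80},
    {"dx": 0, "dy": 0, "dz": -1, "wx": 0, "wy": 0, "wz": 0, "claw": 80},
    {"dx": 0, "dy": 0, "dz": -1, "wx": 0, "wy": 0, "wz": 0, "claw": 80},
    {"dx": 0, "dy": 0, "dz": -1, "wx": 0, "wy": 0, "wz": 0, "claw": 80}
  ]
}}

```text
clock: 31.15
tool_pos: [0.4483, 0.2176, 0.2996]
eef_rot: [0.721, 0.693, 0.001, 0.0]
contact_force: [-1.0, 0.5, 0.0]
opening: 0.908
finger_force: 0.0
```

Run:
```python
from h import *
im,d,p=cloud("side"); save(cv2.resize(im[100:400,180:450],(540,600)),"s8.png"); p=p.reshape(-1,3)
q=p[(p[:,2]>.155)&(p[:,2]<.18)&(abs(p[:,0]-.446)<.045)&(p[:,1]>-.02)&(p[:,1]<.42)]
for y0,y1 in((.02,.1),(.1,.15),(.15,.25),(.25,.3),(.3,.34),(.34,.36)):
    t=q[(q[:,1]>y0)&(q[:,1]<y1)]
    if len(t)>5: print(y0,len(t),"z",np.median(t[:,2]).round(4),"x",np.percentile(t[:,0],[2,98]).round(4))
print(np.percentile(q[:,1],[.2,99.8]))
```

```text
0.02 407 z 0.1662 x [0.4154 0.4633]
0.1 420 z 0.1662 x [0.4165 0.4658]
0.15 1142 z 0.1662 x [0.4203 0.469 ]
0.25 789 z 0.1661 x [0.425  0.4718]
0.3 618 z 0.1662 x [0.4283 0.4735]
0.34 71 z 0.1661 x [0.4619 0.4756]
[0.04207257 0.35549295]
```

View pics/s8.png

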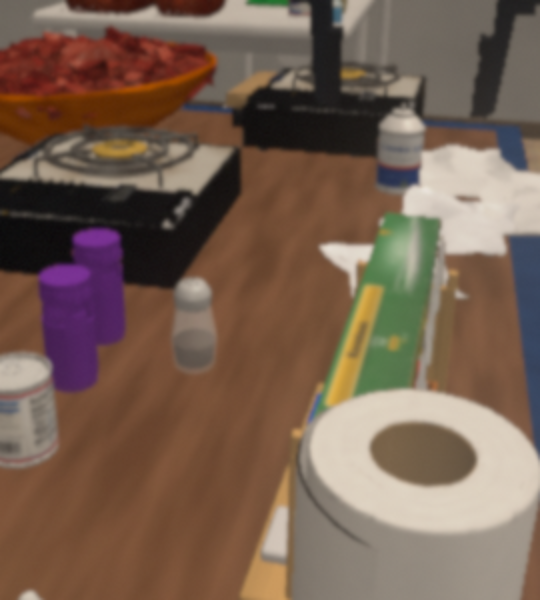

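The film box lies flat in both cradles from (410,215) to (350,410), and the gripper is clear. The shaker (193,325) and tin (25,408) still stand where they were. Handing in.

```bash
python3 -c "
from h import *
print(workorder.finish_job())"
```

```text
the job is handed in; nothing more can be done
None
```

I handed in the job at about 31 s of the 115 s allowed; the hand-in gave no verdict. The gold, red and green jars stand in the blue-tag, middle and white-tag pockets, and the film box lies flat in both cradles. In the last pictures the shaker, tin and cup stood where they started.

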